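# Clear the bur at the dust extraction

### The arm

A 6-joint arm with a two-finger parallel gripper is mounted at the origin on the work surface. World frame = base frame: x ahead of the robot, y to its left, z up, the work surface at z = 0. Lengths are in m, angles in rad, forces in N, time in s.
With the tool pointing down it reaches from about 0.35 to 0.975 m from the base axis. Payload 17.4 kg.
Tool frame: the origin (TCP) lies midway between the tips of the shut fingers; the grasp point (between the pads) lies 19 mm behind it; z points along the fingers, y is the direction in which the jaws open and shut (so a half turn about z gives the same grasp; the last joint's range is limited). The gripper opens to 85 mm and grips with 20 to 120 N. Pads are 22 mm wide; open, the fingers measure 114 mm over their backs; the gripper's body (76 mm by 85 mm) begins 54 mm behind the grasp point. The pads swing forward as they close: fully open they stand 13 mm farther back than shut.
Start: joints at [-1.261, 0.116, 1.442, -0, 1.584, -0.038], TCP at [0.23, -0.635, 0.231] pointing down, gripper open.
Joint ranges: [-2.83, 2.83], [-0.83, 2.19], [0.07, 2.5], [-1.14, 4.28], [0.01, 3], [-2.97, 2.97]. Speed limits (rad/s): [1.89, 1.89, 2.22, 3.14, 3.14, 3.14].

### API

Orientations are given as a rotation vector (axis times angle).
In Python, from workcell import env gives the robot as it stands.
- The arm moves only by the tool servo_tool, never from a script. Its argument "rows" is a list of rows, each a list of 5 numbers: the shift along the tool's x, y, z in cm, then the turn about the tool's z in degrees, then the finger opening in cm, from 0 to 8.54. In form: [[dx, dy, dz, yaw, jaw], ...]. A call has 1 to 10 rows; each row is the pose to reach, as a shift and turn from the pose commanded when the call began, along the tool's axes at that moment; what a row does not reach only later rows make up. A row lasts 1/10 s, in which the tool goes at most 50 mm and 8.59 degrees, less where a joint would pass 70% of its speed; a pose out of reach is approached as far as the arm can. A call with a gripper value outside its range is refused whole. The fingers move at their own pace and stop on an object; the grip force is fixed at half the most. Time passes only in rows, so rows that repeat a pose let the fingers close. It gives the time, the measured TCP pose, the force and the opening at its end, in the units of the state.
- env.state(): the state, without advancing time (a new reading comes with each control period).
- env.get_image(name): name is "scene" or "top" or "wrist"; returns a dict with "img" (384x512x3 uint8, red, green, blue), "vfov" (degrees; the focal length in pixels is half the picture's height over the tangent of half this angle, whatever the lens; pixels are square), "cx", "cy" (the principal point, pixels), "pose" (4x4, takes a point from camera to world coordinates). Camera axes: x right, y down, z forward; pixel columns grow to the right and rows downward; lengths in m; the calibration is good to about 2 mm. The wrist camera is an equidistant fisheye: a pixel r from the principal point sees the ray r / f radians off the axis. A picture is of the moment at which its call begins. There is no depth.
- env.close_job(): hands the job in, once; it reports no verdict.
Trained networks look in the newest picture that a camera, given by its name, has taken for a name from the list of things; names that differ only in an ending like _2 or _b are one class to them, and where a whole thing is asked for, a point or a joint stands for the part that bears it (a point fixed in the world has none). Each returns a list of dicts, best first, with "confidence" (0 to 1); they miss things now and then, are a little off and sometimes report something else, mostly with a low value. They report only what shows in the picture. A call takes as long as a camera call.
- env.masks_of(camera, thing): "mask" (384x512 bool, what is visible of it) and "point" ([column, row] in pixels, amid what is visible of it).
- env.spot_point(camera, thing): "point" ([column, row] in pixels: a listed point, or the origin of a listed thing).
The state is a dict: "time_s": time; "joint_pos": joint angles; "joint_velocities": joint speeds; "joint_torque": joint torques, N m; "position": TCP position; "tool_rot": TCP orientation; "ft_force": force on the tool from outside, world axes, zero at the start; "ft_torque": the same for the moment, N m; "finger_gap": opening from 0.0 (shut) to 1.0 (fully open).
Only numpy, scipy, OpenCV 4.12 (cv2) and the standard library are available. Lean on these libraries where they do the work, as an engineer would, in place of code of your own. Each camera call takes 0.05 s, during which the arm holds its last target.

### The job

Switch the dust extraction on by pushing the toggle lever on its control box right over, then draw the thick rotary handpiece with the bur out of its sloping cradle and hold it level, pointing straight into the extraction nozzle with the tip of its bur at the centre of the nozzle's mouth. Finish while still holding it there, steady in the gripper; do not touch the nozzle, and leave the slim wax pen, its cradle and the other bench things alone.

Things in the scene. Friction and masses are not known exactly. Their poses are not given: they have to be found in the camera images.
- handpiece: Loose round rotary handpiece, 0.13-0.27 kg. Origin on its axis mid-barrel, the place to grip; x axis along it to the bur (roll arbitrary). Along x in mm: black cap 20 dia -50 to -40, grey barrel 25 dia to 35, rubber collar 34 dia to 42, steel nose 26 dia to 84, taper to 97, thin bur to 117. Starts in the cradle, bur about 40 degrees down and away from the robot, collar on the sleeve's mouth.
- handpiece_tip (a point): Tip of the bur, on the handpiece's axis, 117 mm ahead of its origin.
- cradle: Fixed cradle of the handpiece: dark steel foot 110 x 80 x 12 mm, post, aluminium sleeve 37 outside, 29 inside, 50 long, open both ends, sloping 40 degrees down towards the cradle's +x. Origin: centre of the foot's underside. The handpiece is drawn out along the sleeve, up and towards the cradle's -x, by at least 77 mm to clear the bur.
- cradle_mouth (a point): Centre of the sleeve's upper mouth, 20 behind the cradle's origin (its -x) and 105 above the bench.
- pen: Bystander: slim wax pen (barrel 14 diameter, same 34 collar, flat thin blade, 169 long) in a second, identical cradle; same origin and axes as the handpiece. Which of the two cradle places is the handpiece's varies; tell them apart by barrel thickness.
- pen_cradle: Fixed cradle of the wax pen, the same as the handpiece's cradle; origin at the centre of the foot's underside.
- control_box: Fixed grey control box of the dust extraction, 130 (x) x 100 (y) x 50 high, with the toggle lever in the middle of its top. Origin: centre of its underside; its x axis is the direction in which the lever is pushed to switch on.
- nozzle_mouth (a point): Centre of the round mouth (100 outside, 92 inside, grey horn narrowing to a closed throat 65 in) of the extraction nozzle, 240 above the bench. Its x axis is level and points into the nozzle, away from the robot; the handpiece's x axis should lie along it.
- nozzle: The fixed extraction nozzle: round foot 120 diameter, vertical pipe 38 diameter, bent over at the top to the horn, whose mouth is 110 out from the pipe along the nozzle's -x. Origin: centre of the foot's underside; its x axis points into the mouth. Not to be touched.
- switch (a joint): Toggle lever in the middle of the control box's top, swinging about the box's y axis, pivot 72 mm above the bench; stem with a black ball 26 mm dia, its centre 60 mm from the pivot. 0 rad: off, leaning 0.5 rad to the box's -x (towards the robot); 1 rad: right over, leaning 0.5 rad to its +x, at a stop. About 1 N moves it; it stays where it is left.
- switch_tip (a point): Centre of the lever's ball, 125 to 132 above the bench.
- cast: Bystander: loose beige stone cast of a dental arch, 46 x 62 x 26 high; origin at the centre of its underside.
- jar: Bystander: loose white jar, 56 diameter, 75 high; origin at the centre of its underside.
- bowl: Bystander: loose grey plastic mixing bowl, 110 diameter, 60 high; origin at the centre of its underside.

How it is judged:
By the outcome, as a careful person would: the job done as asked, in the order asked, and still so for the second after the job is handed in, while the arm keeps its last pose, push and grip.
It also fails if it takes over 51 s, if anything falls off the work surface, if the arm or the gripper's body presses on something with over 40 N, if the wrist force passes 120 N, or if a joint passes its speed limit or range.

## Working session

There is one attempt and no reset: what is moved stays moved. The work goes in short steps, Python scripts to look and compute and a tool call to move; the robot and the scene stay as the last step left them, time stands still between calls to the robot, and variables do not carry over. Pictures are saved under pics/ and viewed, and the job is handed in when it is done.

Besides the shell and the picture viewer there is one more tool, called as name(argument=value, ...) on one line, values as JSON. servo_tool: Moves the arm, as the interface text tells. Its arguments: {"type":"object","properties":{"rows":{"type":"array","items":{"type":"array","items":{"type":"number"}}}},"required":["rows"]}

```bash
mkdir -p pics; ls
cat > h.py <<'E'
import numpy as np, cv2
from scipy.spatial.transform import Rotation as R
from workcell import env
def snap(cam,name=None):
    d=env.get_image(cam)
    if name: cv2.imwrite(f'pics/{name}.png',cv2.cvtColor(d['img'],cv2.COLOR_RGB2BGR))
    return d
def foc(d): return d['img'].shape[0]/2/np.tan(np.radians(d['vfov'])/2)
def ray(d,p,fish=False):
    f=foc(d);v=np.array([p[0]-d['cx'],p[1]-d['cy']],float)/f
    if fish:
        r=np.linalg.norm(v)+1e-12;c=np.r_[v/r*np.sin(r),np.cos(r)]
    else: c=np.r_[v,1]
    P=np.array(d['pose']);w=P[:3,:3]@c
    return P[:3,3],w/np.linalg.norm(w)
def atz(d,p,z,fish=False):
    o,w=ray(d,p,fish);return o+w*(z-o[2])/w[2]
def proj(d,X,fish=False):
    P=np.array(d['pose']);c=P[:3,:3].T@(np.asarray(X,float)-P[:3,3]);f=foc(d)
    if fish:
        r=np.hypot(c[0],c[1]);t=np.arctan2(r,c[2]);v=c[:2]/(r+1e-12)*t
    else: v=c[:2]/c[2]
    return v*f+[d['cx'],d['cy']]
def tri(*rs):
    A=np.zeros((3,3));b=np.zeros(3)
    for o,w in rs:
        M=np.eye(3)-np.outer(w,w);A+=M;b+=M@o
    X=np.linalg.solve(A,b)
    return X,[np.linalg.norm((np.eye(3)-np.outer(w,w))@(X-o)) for o,w in rs]
E
cat > a.py <<'E'
from h import *
np.set_printoptions(precision=4,suppress=True)
s=env.state();print(s)
for c in ['scene','top','wrist']:
    d=snap(c,c+'0');print(c,d['vfov'],d['cx'],d['cy'],np.array(d['pose']).round(3).tolist())
E
python3 a.py
```

```text
pics
{'time_s': 0.0, 'joint_pos': array([-1.2608,  0.1165,  1.4423,  0.    ,  1.584 , -0.0378]), 'joint_velocities': array([ 0.0002, -0.002 , -0.0008,  0.0005,  0.0002, -0.0003]), 'joint_torque': array([ -0.0011, -73.1995, -63.2488,  -0.0001,   0.0065,  -0.    ]), 'position': array([ 0.23  , -0.6344,  0.2306]), 'tool_rot': array([-3.093 , -0.5434,  0.0002]), 'ft_force': array([ 0.5721, -0.6678, -0.372 ]), 'ft_torque': array([-0.0299, -0.0311,  0.0043]), 'finger_gap': 0.9968630059761968}
scene 50.395825253064636 253.66621245167886 189.08436271442267 [[-0.329, 0.817, -0.474, 1.065], [0.944, 0.277, -0.179, 0.132], [-0.015, -0.506, -0.862, 1.085], [0.0, 0.0, 0.0, 1.0]]
top 54.00391811145077 258.72345315457574 190.02391955285339 [[-0.02, -0.989, 0.146, 0.399], [-1.0, 0.02, 0.0, -0.09], [-0.003, -0.146, -0.989, 1.139], [0.0, 0.0, 0.0, 1.0]]
wrist 65.70646984690485 253.90744217658235 186.70111606976644 [[0.34, -0.892, -0.298, 0.305], [-0.941, -0.323, -0.106, -0.607], [-0.002, 0.317, -0.949, 0.373], [0.0, 0.0, 0.0, 1.0]]
```

View pics/scene0.png

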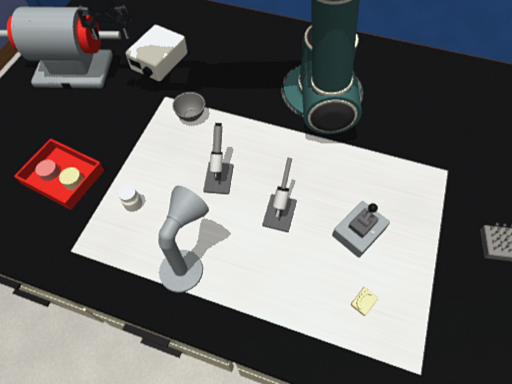

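View pics/top0.png

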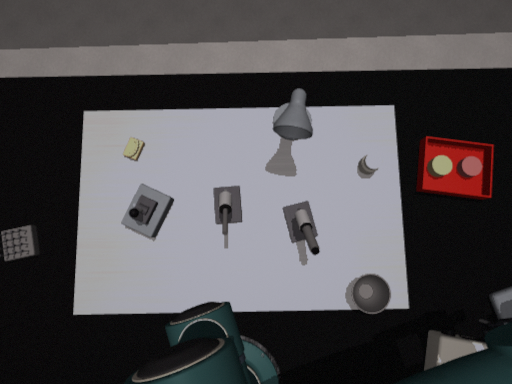

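View pics/wrist0.png

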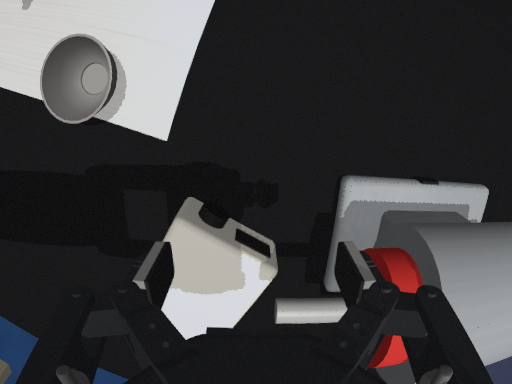

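```bash
cat > b.py <<'E'
from h import *
np.set_printoptions(precision=4,suppress=True)
D={c:env.get_image(c) for c in ['top','scene']}
for t in ['handpiece','handpiece_tip','cradle','cradle_mouth','pen','pen_cradle','control_box','switch_tip','nozzle_mouth','nozzle','cast','jar','bowl']:
    rs={}
    for c in D:
        try: r=env.spot_point(c,t)
        except Exception as e: r=[];print(e)
        rs[c]=r
        print(t,c,[(np.round(x['point'],1).tolist(),round(x['confidence'],2)) for x in r[:3]])
    if all(rs.values()):
        X,e=tri(*[ray(D[c],rs[c][0]['point']) for c in D]); print('   ->',X,np.round(e,4))
E
python3 b.py; python3 -c "
from h import *; print(env.state()['time_s'])"
```

```text
handpiece top [([311.0, 238.1], 0.9)]
handpiece scene [([217.7, 138.0], 0.49)]
   -> [ 0.4146 -0.223   0.1362] [0.0024 0.0024]
handpiece_tip top [([128.5, 211.7], 0.74)]
handpiece_tip scene []
cradle top [([298.8, 222.2], 0.57)]
cradle scene [([215.0, 178.8], 0.9)]
   -> [ 0.4682 -0.2151 -0.004 ] [0.0062 0.0062]
cradle_mouth top [([303.2, 223.4], 0.66)]
cradle_mouth scene [([215.5, 156.0], 0.94), ([280.4, 212.4], 0.3)]
   -> [ 0.4567 -0.2114  0.1068] [0.0019 0.0019]
pen top [([223.1, 219.8], 0.65)]
pen scene [([287.2, 174.9], 0.7), ([369.7, 208.5], 0.69)]
   -> [0.4684 0.007  0.1318] [0.0003 0.0003]
pen_cradle top [([230.8, 204.9], 0.87)]
pen_cradle scene [([280.1, 214.2], 0.77)]
   -> [ 0.5217  0.0028 -0.0108] [0.0065 0.0065]
control_box top [([152.5, 207.8], 0.74)]
control_box scene [([360.8, 231.4], 0.7)]
   -> [0.5146 0.2377 0.0159] [0.0087 0.0087]
switch_tip top [([133.9, 213.8], 0.59)]
switch_tip scene [([371.5, 204.5], 0.67), ([215.0, 177.6], 0.52)]
   -> [0.4889 0.2438 0.1372] [0. 0.]
nozzle_mouth top [([228.2, 207.6], 0.72), ([289.1, 132.5], 0.57)]
nozzle_mouth scene [([192.3, 200.2], 0.59)]
   -> [ 0.5701 -0.1032  0.1688] [0.1182 0.1182]
nozzle top [([292.8, 122.8], 0.79)]
nozzle scene [([181.2, 272.1], 0.86)]
   -> [ 0.7809 -0.2005 -0.0133] [0.0019 0.0019]
cast top [([133.7, 149.5], 0.59)]
cast scene [([361.8, 303.8], 0.96)]
   -> [ 0.7043  0.2964 -0.0086] [0.0024 0.0024]
jar top [([363.7, 164.5], 0.97)]
jar scene [([133.4, 202.1], 0.81)]
   -> [ 0.6363 -0.4121  0.0185] [0.0024 0.0024]
bowl top [([365.9, 291.9], 0.83)]
bowl scene [([190.0, 115.7], 0.7)]
   -> [ 0.2573 -0.4004 -0.0054] [0.0004 0.0004]
1.55
```

```bash
cat > c.py <<'E'
from h import *
a=cv2.imread('pics/top0.png');b=cv2.imread('pics/scene0.png')
def z(im,x,y,w,h,s): return cv2.resize(im[y:y+h,x:x+w],None,fx=s,fy=s,interpolation=cv2.INTER_CUBIC)
cv2.imwrite('pics/box_t.png',np.hstack([z(a,110,175,75,75,5),z(b,325,190,75,75,5)]))
cv2.imwrite('pics/cr_t.png',np.hstack([z(a,270,185,75,90,5),z(b,180,110,75,90,5)]))
cv2.imwrite('pics/noz_t.png',np.hstack([z(a,255,80,80,110,5),z(b,145,175,80,110,5)]))
E
python3 c.py
```

```text
(no output)
```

View pics/box_t.png

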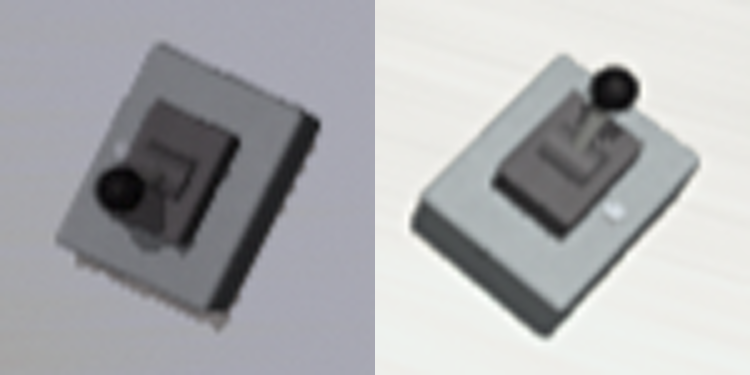

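View pics/cr_t.png

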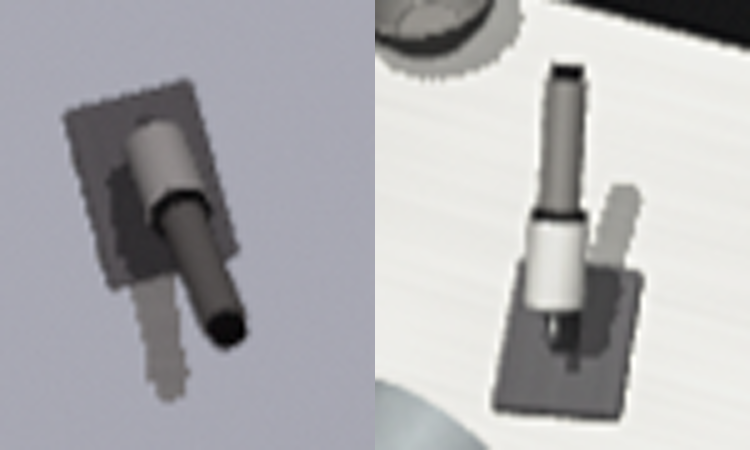

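View pics/noz_t.png

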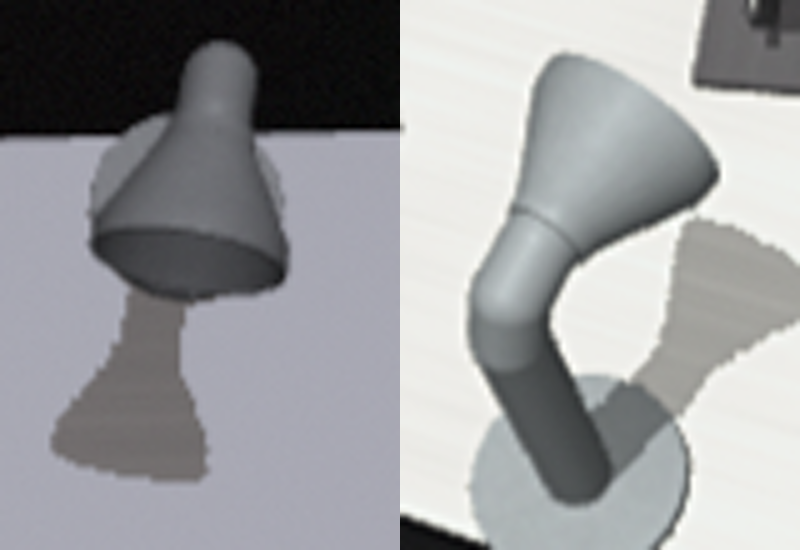

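```bash
cat > d.py <<'E'
from h import *
from scipy.optimize import least_squares
np.set_printoptions(precision=4,suppress=True)
D={c:env.get_image(c) for c in ['top','scene']}
def fit(local,obs,g):
    def X(p,l):
        c,s=np.cos(p[2]),np.sin(p[2]);return np.array([p[0]+c*l[0]-s*l[1],p[1]+s*l[0]+c*l[1],l[2]])
    def res(p): return np.concatenate([proj(D[c],X(p,local[i]))-q for c,i,q in obs])
    r=least_squares(res,g,loss='soft_l1');print(r.x,np.degrees(r.x[2]),'res',r.fun.round(1).reshape(-1,2).tolist());return r.x
# box corners: 0:+x+y 1:+x-y 2:-x-y 3:-x+y
L=[(.065,.05,.05),(.065,-.05,.05),(-.065,-.05,.05),(-.065,.05,.05)]
T=[(142,183.6),(170.4,196.6),(152,237),(121.6,223)]
S=[(362.4,251.6),(335,229),(362.4,201),(389.6,222)]
S=[(362.4,251.6),(335,229),(362.4,201),(389.6,222)]
b=fit(L,[('top',i,T[i]) for i in range(4)]+[('scene',i,S[i]) for i in range(4)],[.51,.237,-.43])
L=[(.055,.04,.012),(.055,-.04,.012),(-.055,-.04,.012),(-.055,.04,.012)]
T=[(283,208),(308,201),(318,234.6),(292,242.6)]
S=[(229.4,193.6),(204,191.6),(209.4,162.4),(233.6,164.4)]
c=fit(L,[('top',i,T[i]) for i in range(4)]+[('scene',i,S[i]) for i in range(4)],[.468,-.215,.27])
# nozzle rim
l=atz(D['top'],(273.4,128),.24);r=atz(D['top'],(312.4,134),.24)
print('rim',l,r,(l+r)/2,np.linalg.norm(l-r),np.degrees(np.arctan2((l-r)[1],(l-r)[0]))-90)
print(env.state()['time_s'])
E
python3 d.py
```

```text
[ 0.5083  0.24   -0.4414] -25.292406345860197 res [[-1.9, -1.2], [0.3, -0.3], [-1.3, 0.3], [-1.8, -0.0], [-0.6, 0.7], [-2.4, -0.4], [-1.3, -1.8], [0.4, -1.1]]
[ 0.4686 -0.2088  0.2496] 14.300418632922385 res [[-1.8, -1.1], [-1.2, -1.2], [-0.7, 0.7], [-0.6, -0.0], [-0.4, -0.6], [-1.0, -0.4], [-1.3, -1.0], [-0.5, -1.4]]
rim [ 0.6851 -0.1293  0.24  ] [ 0.6678 -0.225   0.24  ] [ 0.6765 -0.1772  0.24  ] 0.09719414472048128 -10.252348130663037
1.65
```

servo_tool(rows=[[34,-39,-4,0,0],[34,-39,-4,8,0],[34,-39,-4,16,0],[34,-39,-4,24,0],[34,-39,-4,32,0],[34,-39,-4,40,0],[34,-39,-4,45,0],[34,-39,-4,45,0],[34,-39,-4,45,0],[34,-39,-4,45,0]])

```text
time_s: 2.65
position: [0.4097, -0.1688, 0.2703]
tool_rot: [3.066, -0.682, 0.002]
ft_force: [0.6, -1.2, -0.6]
finger_gap: 0.003
```

servo_tool(rows=[[-16,-41,0,0,0],[-16,-41,0,0,0],[-16,-41,0,0,0],[-16,-41,0,0,0],[-16,-41,0,0,0],[-16,-41,0,0,0],[-16,-41,0,0,0],[-16,-41,0,0,0],[-16,-41,0,0,0],[-16,-41,0,0,0]])

```text
time_s: 3.65
position: [0.4379, 0.2722, 0.2691]
tool_rot: [3.068, -0.676, -0.002]
ft_force: [-0.0, -0.5, 0.0]
finger_gap: 0.001
```

```bash
cat > e.py <<'E'
from h import *
np.set_printoptions(precision=4,suppress=True)
s=env.state();print(s['position'],s['tool_rot'],s['time_s'])
d=snap('wrist','w1')
for t in ['switch_tip','control_box']:
    r=env.spot_point('wrist',t)
    for q in r[:2]: print(t,q, [atz(d,q['point'],z,True) for z in ((.125,.13) if t!='control_box' else (0,))])
E
python3 e.py
```

```text
[0.4379 0.2722 0.2691] [ 3.0679 -0.6758 -0.0019] 3.65
switch_tip {'point': [252.4, 114.8], 'confidence': 0.75} [array([0.4893, 0.2487, 0.125 ]), array([0.4897, 0.2485, 0.13  ])]
control_box {'point': [250.9, 93.7], 'confidence': 0.66} [array([0.5077, 0.2432, 0.    ])]
```

View pics/w1.png

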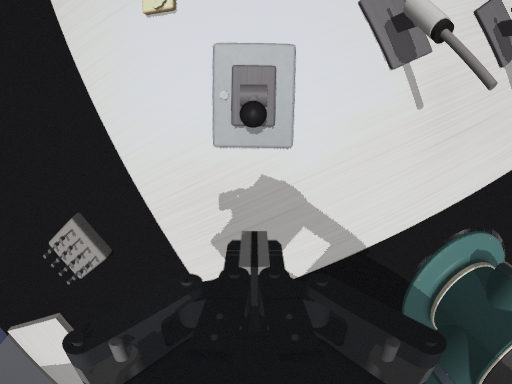

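servo_tool(rows=[[0,0,5,0,0],[0,0,10,0,0],[0,0,15,0,0],[0,0,15.5,0,0],[2,0,15.5,0,0],[4,0,15.5,0,0],[6,0,15.5,0,0],[7,0,15.5,0,0],[8,0,15.5,0,0],[8.5,0,15.5,0,0]])

```text
time_s: 4.8
position: [0.512, 0.2341, 0.1148]
tool_rot: [-3.065, 0.681, 0.018]
ft_force: [-66.8, 25.5, 26.4]
finger_gap: -0.0
```

```bash
sed -i "s/'w1'/'w2'/" e.py; python3 e.py
```

```text
[0.512  0.2341 0.1148] [-3.0654  0.6809  0.0182] 4.8
switch_tip {'point': [245.0, 215.8], 'confidence': 0.66} [array([0.5326, 0.228 , 0.125 ]), array([0.5346, 0.2268, 0.13  ])]
control_box {'point': [247.7, 191.5], 'confidence': 0.6} [array([0.5031, 0.2433, 0.    ])]
```

View pics/w2.png

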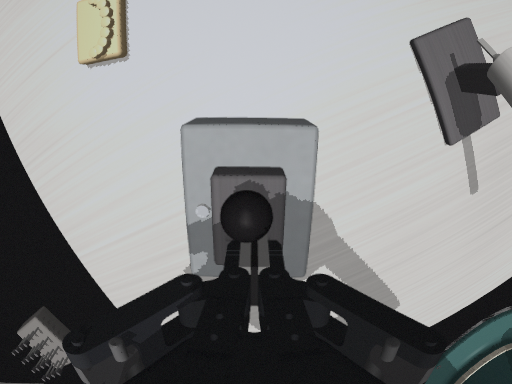

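servo_tool(rows=[[-0.4,0,0,0,0],[-0.6,0,0,0,0]])

```text
time_s: 5.15
position: [0.5097, 0.2352, 0.1151]
tool_rot: [-3.067, 0.681, 0.0]
ft_force: [-0.2, 0.3, -0.1]
finger_gap: 0.0
```

```bash
sed -i "s/'w2'/'w3'/" e.py; python3 e.py; python3 -c "
from h import *
print(env.state()['ft_force'])
snap('scene','s3')
a=cv2.imread('pics/s3.png');cv2.imwrite('pics/s3z.png',cv2.resize(a[150:280,300:430],None,fx=4,fy=4))"
```

```text
[0.5097 0.2352 0.1151] [-3.0668  0.6811  0.0002] 5.15
switch_tip {'point': [247.9, 212.3], 'confidence': 0.81} [array([0.5311, 0.2272, 0.125 ]), array([0.533 , 0.2262, 0.13  ])]
control_box {'point': [247.8, 187.2], 'confidence': 0.82} [array([0.5057, 0.2422, 0.    ])]
[-0.82060255  1.5739116   1.65062807]
```

View pics/s3z.png

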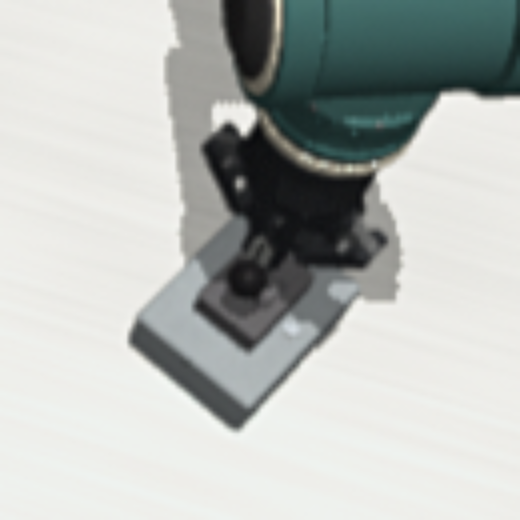

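```bash
python3 - <<'E'
from h import *
d=env.get_image('scene')
r=env.spot_point('scene','switch_tip');print(r)
for p in [(371.5,204.5),(360.9,218.4)]+[q['point'] for q in r[:1]]: print(p,atz(d,p,.125))
w=env.get_image('wrist')
r=env.masks_of('wrist','switch_tip')
# box corners from w3
E
python3 - <<'E'
import cv2
a=cv2.imread('pics/w3.png');cv2.imwrite('pics/w3z.png',cv2.resize(a[110:290,160:340],None,fx=4,fy=4)[:600])
E
```

```text
[]
(371.5, 204.5) [0.4814568  0.24527637 0.125     ]
(360.9, 218.4) [0.53105239 0.22711844 0.125     ]
```

View pics/w3z.png

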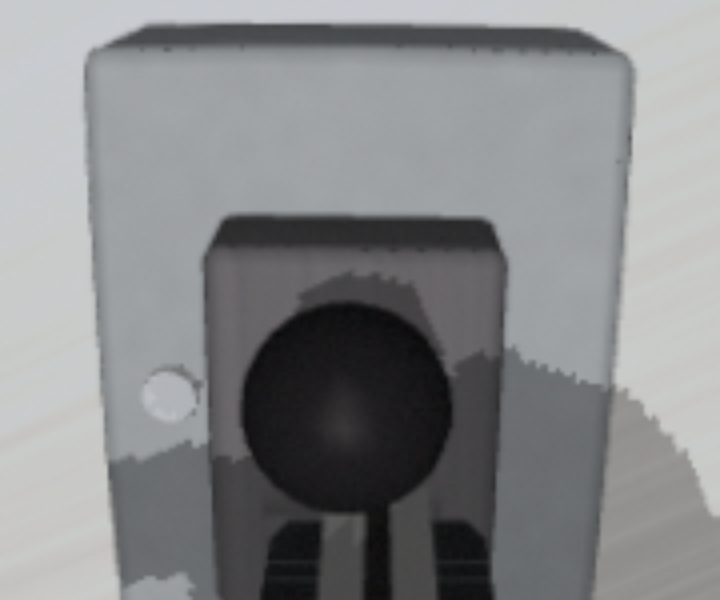

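Run:
```python
from h import *
d=env.get_image('wrist')
a=atz(d,(182.2,120.8),.05,True);b=atz(d,(317.6,124.1),.05,True);c=atz(d,(246.4,211.4),.125,True)
t=(a-b)[:2];print(a,b,c,np.linalg.norm(t));yaw=np.arctan2(t[1],t[0])-np.pi/2;print(np.degrees(yaw))
n=np.array([np.cos(yaw),np.sin(yaw)]);m=(a+b)[:2]/2;print('ball to far edge',(m-c[:2])@n, 'box centre',m-.065*n)
```

```text
[0.58535345 0.25435988 0.05      ] [0.54243215 0.16896217 0.05      ] [0.5322551 0.227244  0.125    ] 0.09557722272210792
-26.684323195020724
ball to far edge 0.035266018675216004 box centre [0.50581567 0.24085087]
```

servo_tool(rows=[[-2,0,0,0,0],[-4,0,-5,0,0],[-4,0,-10,0,0],[-4,0,-15,0,0],[-3,5,-15,-8,2],[-2,10,-15,-16,4],[0,15,-15,-24,6],[1,20,-15,-32,8],[3,25,-15,-39,8.5],[4,30,-15,-39,8.5]])

```text
time_s: 6.6
position: [0.4242, -0.023, 0.2647]
tool_rot: [3.117, 0.39, 0.001]
ft_force: [0.8, -0.8, 0.2]
finger_gap: 0.992
```

servo_tool(rows=[[-7,16.5,0,0,8.5],[-7,16.5,0,0,8.5],[-7,16.5,0,0,8.5],[-7,16.5,0,0,8.5],[-7,16.5,0,0,8.5]])

```text
time_s: 7.1
position: [0.3958, -0.2015, 0.2643]
tool_rot: [3.119, 0.375, -0.001]
ft_force: [0.7, -0.2, -0.8]
finger_gap: 0.999
```

```bash
cat > f.py <<'E'
from h import *
import sys
np.set_printoptions(precision=4,suppress=True)
s=env.state();print(s['position'],s['tool_rot'],s['time_s'],s['ft_force'],s['finger_gap'])
d=snap('wrist',sys.argv[1])
for t,z in [('handpiece',.132),('cradle_mouth',.105),('cradle',0)]:
    r=env.spot_point('wrist',t)
    for q in r[:2]: print(t,np.round(q['point'],1),round(q['confidence'],2), atz(d,q['point'],z,True))
E
python3 f.py w4
```

```text
[ 0.3958 -0.2015  0.2643] [ 3.119   0.3747 -0.0013] 7.1 [ 0.7138 -0.2447 -0.787 ] 0.9986957532623931
handpiece [283.3 159.6] 0.66 [ 0.4168 -0.2248  0.132 ]
cradle_mouth [278.7 120.8] 0.77 [ 0.4494 -0.214   0.105 ]
cradle_mouth [281.7 158.5] 0.32 [ 0.412 -0.227  0.105]
cradle [273.2  97.4] 0.57 [ 0.4704 -0.2097  0.    ]
```

View pics/w4.png

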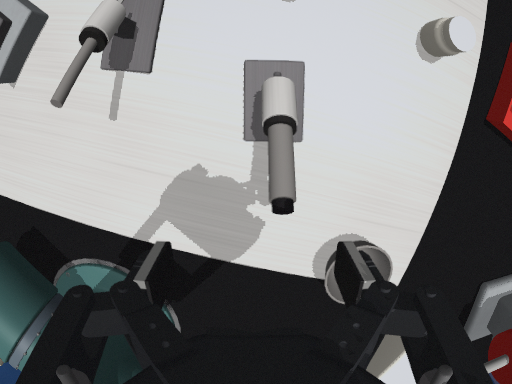

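Run:
```python
from h import *
np.set_printoptions(precision=4,suppress=True)
d=env.get_image('wrist')
im=cv2.cvtColor(d['img'],cv2.COLOR_RGB2BGR);cv2.imwrite('pics/w4z.png',cv2.resize(im[50:220,220:330],None,fx=3.5,fy=3.5,interpolation=cv2.INTER_NEAREST))
a=atz(d,(282.8,206.5),.164,True);b=atz(d,(280,124),.132-.038*np.sin(.698),True)
print(a,b,np.degrees(np.arctan2(*(b-a)[1::-1])),np.linalg.norm(b-a),a+(b-a)*50/88)
for p in [(246,61),(304,62),(302,141),(244,141)]: print(atz(d,p,.012,True))
```

```text
[ 0.3837 -0.2275  0.164 ] [ 0.4481 -0.2123  0.1076] 13.31052149677136 0.08699041845183751 [ 0.4203 -0.2188  0.1319]
[ 0.5103 -0.1591  0.012 ]
[ 0.5287 -0.2326  0.012 ]
[ 0.4251 -0.2578  0.012 ]
[ 0.4057 -0.1819  0.012 ]
```

View pics/w4z.png

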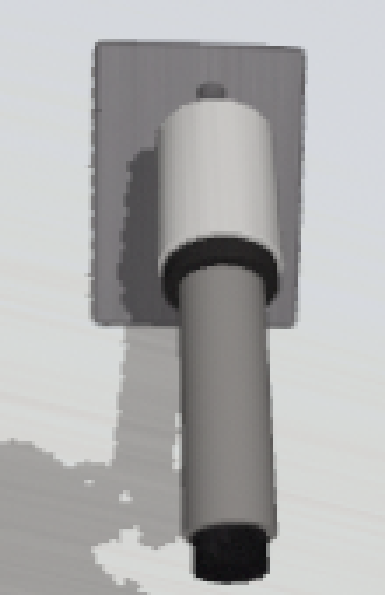

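servo_tool(rows=[[1.8,2.3,3,0,8.5],[1.8,2.3,7,0,8.5],[1.8,2.3,11,0,8.5],[1.8,2.3,14,0,8.5],[1.8,2.3,15.1,0,8.5],[1.8,2.3,15.1,0,8.5]])

```text
time_s: 7.95
position: [0.4198, -0.2163, 0.1131]
tool_rot: [-3.117, -0.383, 0.002]
ft_force: [0.3, 0.2, 1.1]
finger_gap: 0.997
```

```bash
python3 f.py w5
```

```text
[ 0.4198 -0.2163  0.1131] [-3.1171 -0.3827  0.0022] 7.95 [0.2977 0.1822 1.1286] 0.9972817969647274
handpiece [265.2 270.9] 0.59 [ 0.4156 -0.2229  0.132 ]
cradle_mouth [264.9 191.3] 0.91 [ 0.4472 -0.2153  0.105 ]
cradle [261.  127.4] 0.98 [ 0.4676 -0.2102  0.    ]
```

View pics/w5.png

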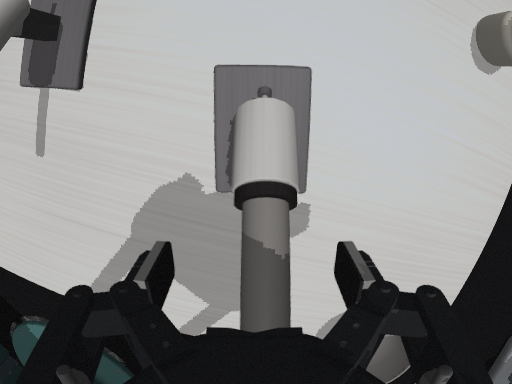

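servo_tool(rows=[[-0.3,0.45,0,0,8.5],[-0.3,0.45,0,0,6],[-0.3,0.45,0,0,4],[-0.3,0.45,0,0,3],[-0.3,0.45,0,0,2.7],[-0.3,0.45,0,0,2.4],[-0.3,0.45,0,0,0],[-0.3,0.45,0,0,0],[-0.3,0.45,0,0,0]])

```text
time_s: 9.05
position: [0.4181, -0.2224, 0.114]
tool_rot: [3.118, 0.381, 0.0]
ft_force: [-2.8, -1.6, 4.2]
finger_gap: 0.278
```

```bash
python3 f.py w6
```

```text
[ 0.4181 -0.2224  0.114 ] [3.1181 0.3808 0.0001] 9.05 [-2.8494 -1.5602  4.1673] 0.2775003047022487
handpiece [253.8 266.7] 0.65 [ 0.4144 -0.2231  0.132 ]
cradle_mouth [255.7 183.3] 0.7 [ 0.4484 -0.2157  0.105 ]
cradle_mouth [488.9  35.2] 0.69 [ 0.5783 -0.3339  0.105 ]
cradle [253.6 125.3] 0.88 [ 0.4663 -0.21    0.    ]
```

View pics/w6.png

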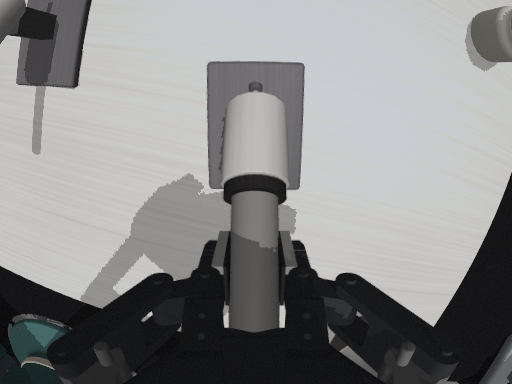

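servo_tool(rows=[[-0.4,0,-0.34,0,0],[-1.1,0,-0.92,0,0],[-2.0,0,-1.68,0,0],[-3.0,0,-2.52,0,0],[-4.0,0,-3.36,0,0],[-5.0,0,-4.2,0,0],[-6.0,0,-5.03,0,0],[-7.0,0,-5.87,0,0],[-7.6,0,-6.38,0,0],[-7.6,0,-8,0,0]])

```text
time_s: 10.25
position: [0.3433, -0.2406, 0.1935]
tool_rot: [-3.117, -0.379, 0.002]
ft_force: [0.7, -0.6, -2.0]
finger_gap: 0.27
```

```bash
python3 f.py w7; python3 -c "
from h import *
snap('scene','s7')
a=cv2.imread('pics/s7.png');cv2.imwrite('pics/s7z.png',cv2.resize(a[70:220,140:310],None,fx=4,fy=4))"
```

```text
[ 0.3433 -0.2406  0.1935] [-3.1175 -0.3794  0.0019] 10.25 [ 0.6939 -0.5998 -1.9691] 0.2701732112061242
handpiece [254.4 263.7] 0.71 [ 0.2906 -0.2536  0.132 ]
cradle_mouth [255.9  56.8] 0.87 [ 0.4464 -0.2164  0.105 ]
cradle [256.9  46.6] 0.72 [ 0.4698 -0.2122  0.    ]
```

View pics/w7.png

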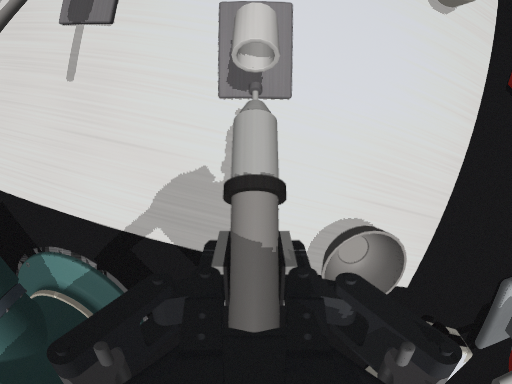

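View pics/s7z.png

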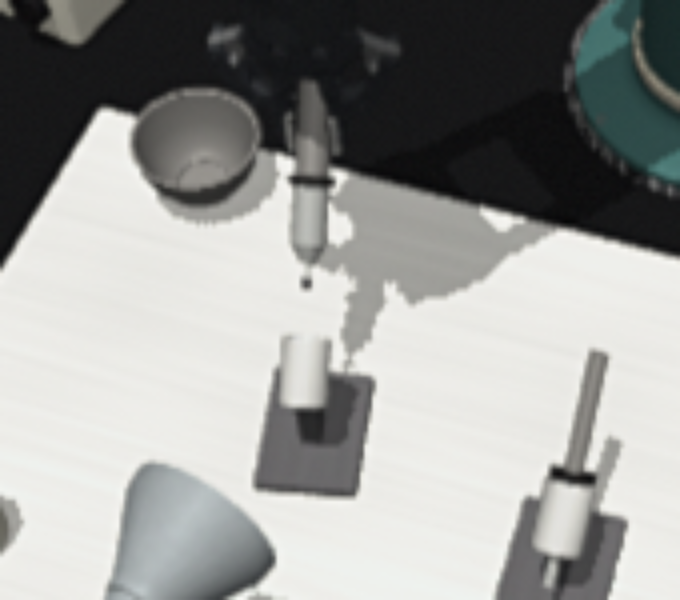

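```bash
cat > m.py <<'E'
from h import *
np.set_printoptions(precision=4,suppress=True)
def axes(s):
    return R.from_rotvec(s['tool_rot']).as_matrix()
def model(s,pitch,off,xs):
    # off: origin in tool frame (x,y,z) m ; pitch nose-down deg
    M=axes(s);O=s['position']+M@np.array(off);p=np.radians(pitch)
    u=M@np.array([np.cos(p),0,np.sin(p)]);return [O+u*x for x in xs],O,u
def draw(im,d,s,pitch,off,fish,col):
    p=np.radians(pitch);M=axes(s)
    segs=[(-.05,-.04,.01),(-.04,.035,.0125),(.035,.042,.017),(.042,.084,.013),(.084,.097,.004),(.097,.117,.001)]
    P,O,u=model(s,pitch,off,[0])
    n1=M@np.array([0,1,0]);n2=np.cross(u,n1)
    for a,b,r in segs:
        for x in (a,b):
            pts=np.array([proj(d,O+u*x+r*(np.cos(t)*n1+np.sin(t)*n2),fish) for t in np.linspace(0,2*np.pi,24)])
            cv2.polylines(im,[np.round(pts*2).astype(int)],True,col,1)
    q=proj(d,O+u*.117,fish);cv2.drawMarker(im,tuple(np.round(q*2).astype(int)),(0,255,255),cv2.MARKER_CROSS,8,1)
    return q
E
cat > g.py <<'E'
from m import *
import sys
name=sys.argv[1];pitch=float(sys.argv[2]);off=[float(v) for v in sys.argv[3:6]]
s=env.state();print(s['position'],s['tool_rot'],s['time_s'],s['ft_force'])
out=[]
for c in ['wrist','scene']:
    d=snap(c);im=cv2.cvtColor(d['img'],cv2.COLOR_RGB2BGR);im=cv2.resize(im,None,fx=2,fy=2);raw=im.copy()
    q=draw(im,d,s,pitch,off,c=='wrist',(0,0,255))
    x,y=(np.array(proj(d,s['position']+axes(s)@np.array([.05,0,-.02]),c=='wrist'))*2).astype(int)
    h=190 if c=='wrist' else 100
    x0=max(0,min(x-h,1024-2*h));y0=max(0,min(y-h,768-2*h))
    k=380/(2*h)
    row=np.hstack([cv2.resize(v[y0:y0+2*h,x0:x0+2*h],None,fx=k,fy=k) for v in (raw,im)])
    if c=='wrist': cv2.imwrite(f'pics/{name}_w.png',row)
    else: cv2.imwrite(f'pics/{name}_s.png',row)
    r=env.spot_point(c,'handpiece_tip');print(c,'tip pred',q,[(np.round(v['point'],1),round(v['confidence'],2)) for v in r[:2]])
P,O,u=model(s,pitch,off,[.117]);print('O',O,'tip',P[0])
E
python3 g.py g1 40 -0.002 0 -0.018
```

```text
[ 0.3446 -0.2405  0.1936] [-3.1181 -0.3813  0.0002] 10.5 [ 1.4426 -0.15   -2.1277]
wrist tip pred [254.1219  78.6966] [(array([252.6,  80. ]), 0.9)]
scene tip pred [216.1062 142.1587] [(array([218.4, 142. ]), 0.75)]
O [ 0.3426 -0.241   0.2116] tip [ 0.4296 -0.2194  0.1363]
```

View pics/g1_w.png

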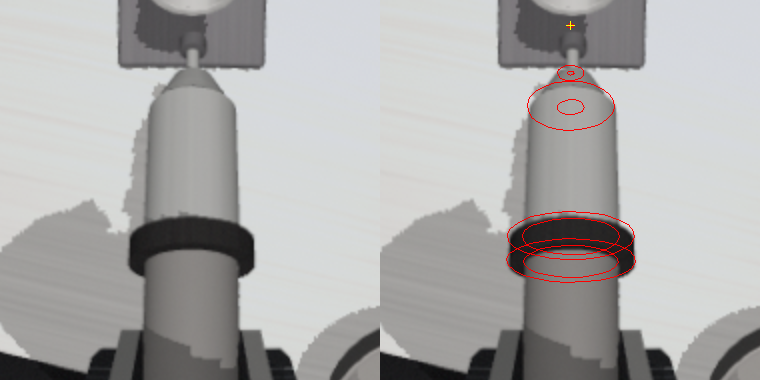

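View pics/g1_s.png

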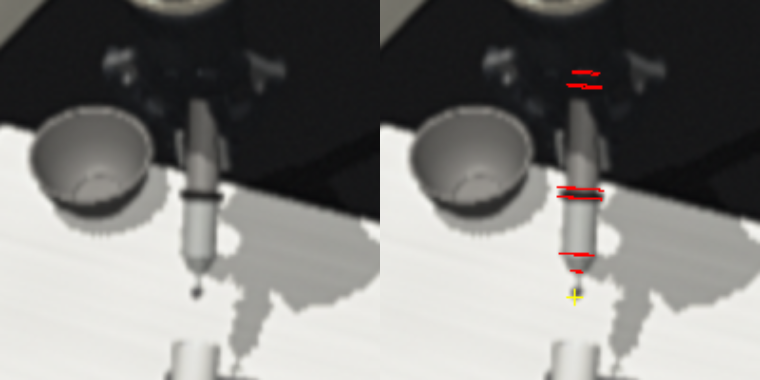

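servo_tool(rows=[[3.5,0,0,0,0],[7.1,0,0,0,0],[7.1,0,1.5,0,0],[7.1,0,2.6,0,0],[7.1,0,2.6,0,0]])

```text
time_s: 11.2
position: [0.4122, -0.2232, 0.1656]
tool_rot: [-3.116, -0.381, 0.004]
ft_force: [0.0, -1.1, -1.1]
finger_gap: 0.276
```

```bash
python3 g.py g2 40 0 0 -0.018
```

```text
[ 0.4122 -0.2232  0.1656] [-3.1165 -0.3806  0.0042] 11.2 [ 0.0175 -1.0757 -1.0518]
wrist tip pred [254.1255  75.7175] [(array([253.5,  79.5]), 0.64)]
scene tip pred [213.7856 168.1562] [(array([216.9, 165.5]), 0.81)]
O [ 0.4122 -0.2232  0.1836] tip [ 0.499  -0.2015  0.1081]
```

View pics/g2_w.png

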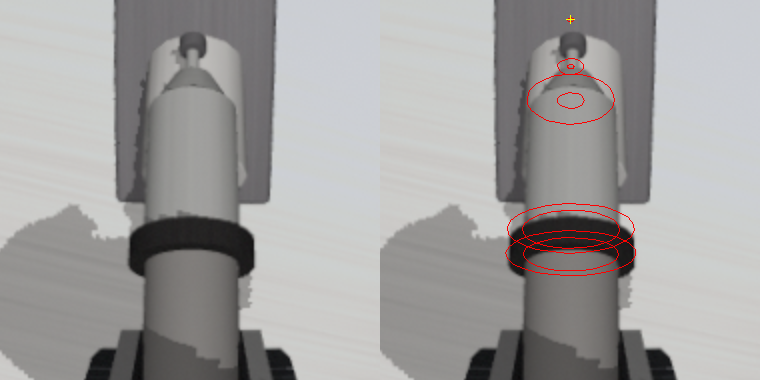

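View pics/g2_s.png

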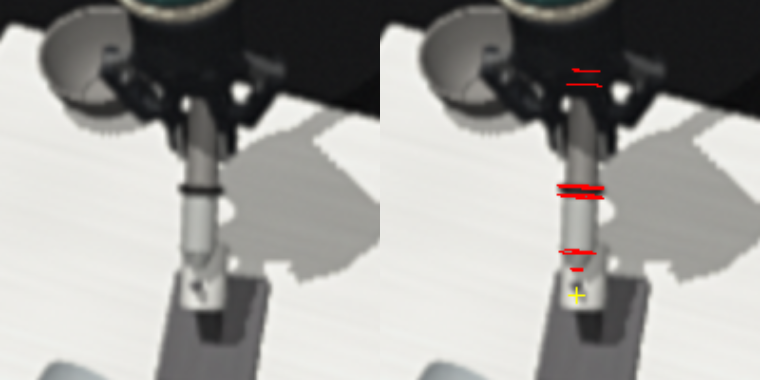

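servo_tool(rows=[[0,0,0.6,0,0],[0,0,1.0,0,0],[-0.3,0,1.3,0,0],[-0.6,0,1.6,0,0],[-0.9,0,1.9,0,0],[-1.2,0,2.3,0,0],[-1.45,0,2.6,0,0],[-1.65,0,2.95,0,0]])

```text
time_s: 12.2
position: [0.3974, -0.2278, 0.1389]
tool_rot: [3.117, 0.381, 0.002]
ft_force: [0.9, -1.1, 7.1]
finger_gap: 0.267
```

```bash
python3 g.py g3 20 -0.002 0 -0.018
```

```text
[ 0.3974 -0.2278  0.1389] [3.1173 0.3805 0.0023] 12.2 [ 0.9352 -1.099   7.0776]
wrist tip pred [254.0025  39.6673] [(array([255.2,  38.6]), 0.92), (array([353.8, 303.1]), 0.22)]
scene tip pred [212.9201 167.3111] [(array([213.5, 165.5]), 0.63)]
O [ 0.3955 -0.2283  0.1569] tip [ 0.5023 -0.2019  0.117 ]
```

View pics/g3_w.png

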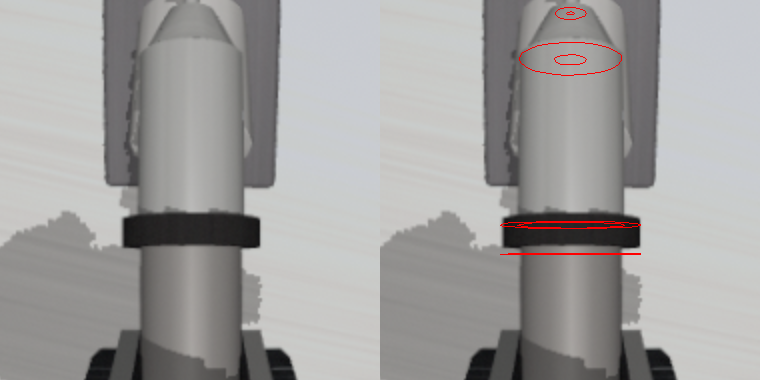

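View pics/g3_s.png

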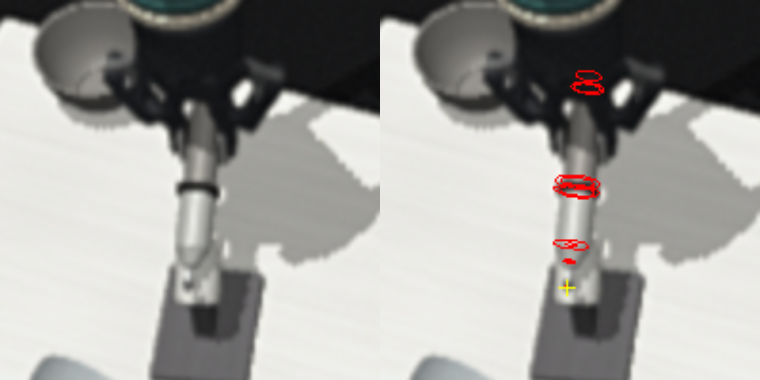

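servo_tool(rows=[[-0.2,0,0.4,0,0],[-0.4,0,0.8,0,0],[-0.55,0,1.15,0,0],[-0.7,0,1.5,0,0],[-0.8,0,1.9,0,0],[-0.85,0,2.2,0,0],[-0.9,0,2.4,0,0]])

```text
time_s: 13.1
position: [0.3883, -0.23, 0.1146]
tool_rot: [3.118, 0.38, -0.0]
ft_force: [-3.7, -1.0, 7.2]
finger_gap: 0.275
```

```bash
python3 g.py g4 0 -0.002 0 -0.018
```

```text
[ 0.3883 -0.23    0.1146] [ 3.1176  0.3803 -0.0001] 13.1 [-3.7215 -1.028   7.1968]
wrist tip pred [253.9867   7.7556] [(array([253.8,   2.9]), 0.7)]
scene tip pred [212.5217 163.5502] [(array([213. , 163.3]), 0.75)]
O [ 0.3863 -0.2305  0.1326] tip [ 0.4999 -0.2024  0.1326]
```

View pics/g4_w.png

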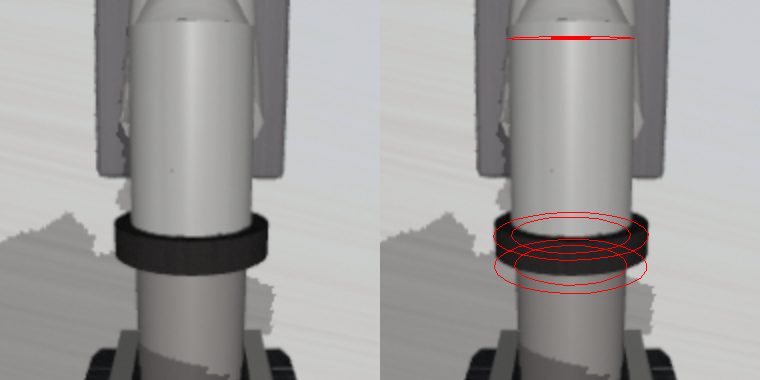

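View pics/g4_s.png

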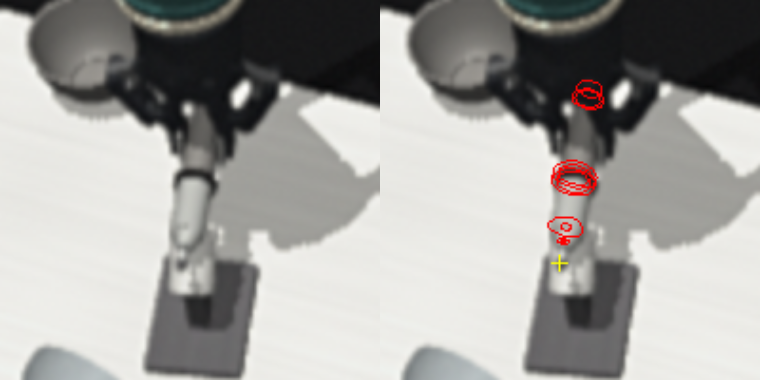

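```bash
cat > fit.py <<'E'
from m import *
from scipy.optimize import minimize,differential_evolution
import sys
SEG=[(-.05,-.04,.01,.01),(-.04,.035,.0125,.0125),(.035,.042,.017,.017),(.042,.084,.013,.013),(.084,.097,.013,.004),(.097,.117,.0012,.0012)]
def frame(s,p):
    M=axes(s);a,b=np.radians(p[0]),np.radians(p[4])
    u=M@np.array([np.cos(a)*np.cos(b),np.cos(a)*np.sin(b),np.sin(a)]);O=s['position']+M@np.array(p[1:4])
    n1=np.cross(u,[0,0,1.]);n1/=np.linalg.norm(n1);n2=np.cross(u,n1);return O,u,n1,n2
def sil(s,d,fish,p,k=2):
    O,u,n1,n2=frame(s,p);im=np.zeros((384*k,512*k),np.uint8);T=np.linspace(0,2*np.pi,20)
    for a,b,r1,r2 in SEG:
        pts=[proj(d,O+u*x+r*(np.cos(t)*n1+np.sin(t)*n2),fish) for x,r in ((a,r1),(b,r2)) for t in T]
        h=cv2.convexHull(np.round((np.array(pts)+.5)*k).astype(np.int32));cv2.fillConvexPoly(im,h,255)
    return cv2.resize(im,(512,384),interpolation=cv2.INTER_AREA).astype(float)/255
if __name__=='__main__':
    g=[float(v) for v in sys.argv[2:7]]
    s=env.state();D={};Mk={}
    for c in ['wrist','scene']:
        D[c]=env.get_image(c);r=env.masks_of(c,'handpiece');print(c,[(round(q['confidence'],2),q['mask'].sum()) for q in r])
        Mk[c]=r[0]['mask'].astype(float) if r else None
    # region: exclude gripper parts -> only rows where forward part is
    O,u,_,_=frame(s,g)
    reg={}
    for c in D:
        q=proj(D[c],O+u*.022,c=='wrist');q2=proj(D[c],O+u*.1,c=='wrist');v=(q2-q)/np.linalg.norm(q2-q)
        X,Y=np.meshgrid(np.arange(512),np.arange(384));reg[c]=((X-q[0])*v[0]+(Y-q[1])*v[1])>0
    W={'wrist':1.,'scene':3.}
    use=[c for c in D if Mk[c] is not None]
    def cost(p): return sum(W[c]*(np.abs(sil(s,D[c],c=='wrist',p)-Mk[c])*reg[c]).sum() for c in use)
    best=None
    for st in [g]+[[g[0]+a]+g[1:] for a in (-6,6)]:
        r=minimize(cost,st,method='Nelder-Mead',options=dict(initial_simplex=[st]+[[st[j]+(e if j==i else 0) for j in range(5)] for i,e in enumerate([4,.004,.003,.004,2])],maxfev=350,xatol=1e-4,fatol=.5))
        print(np.round(r.x,4),round(r.fun,1))
        if best is None or r.fun<best.fun: best=r
    for c in use:
        im=cv2.cvtColor(D[c]['img'],cv2.COLOR_RGB2BGR);k=sil(s,D[c],c=='wrist',best.x);cn,_=cv2.findContours((k>.5).astype(np.uint8),0,1);cn2,_=cv2.findContours(Mk[c].astype(np.uint8),0,1)
        big=cv2.resize(im,None,fx=3,fy=3)
        cv2.drawContours(big,[(q*3+1) for q in cn],-1,(0,0,255),1);cv2.drawContours(big,[(q*3+1) for q in cn2],-1,(0,255,0),1)
        x,y=(proj(D[c],O+u*.05,c=='wrist')*3).astype(int);h=330 if c=='wrist' else 180
        x0=max(0,x-h);y0=max(0,y-h);cv2.imwrite(f'pics/{sys.argv[1]}_{c[0]}.png',cv2.resize(big[y0:y0+2*h,x0:x0+2*h],(560,560)))
    O,u,_,_=frame(s,best.x);print('pitch',best.x[0],'O',O,'u yaw',np.degrees(np.arctan2(u[1],u[0])),'tip',O+.117*u,'t',env.state()['time_s'])
E
time python3 fit.py f4 0 0 0 -.018 0
```

```text
wrist [(0.71, np.int64(16193))]
scene [(0.83, np.int64(356))]
[ 0.2308  0.0008 -0.0002 -0.0162  0.2087] 642.4
[ 0.7649  0.001  -0.     -0.0169  0.0394] 628.9
[ 2.6727  0.0011 -0.0006 -0.0189  0.5928] 636.0
pitch 0.76488914441853 O [ 0.3892 -0.2298  0.1316] u yaw 13.871083282335512 tip [ 0.5028 -0.2017  0.13  ] t 13.5
real	0m29.925s
user	0m15.853s
sys	0m4.345s
```

View pics/f4_w.png

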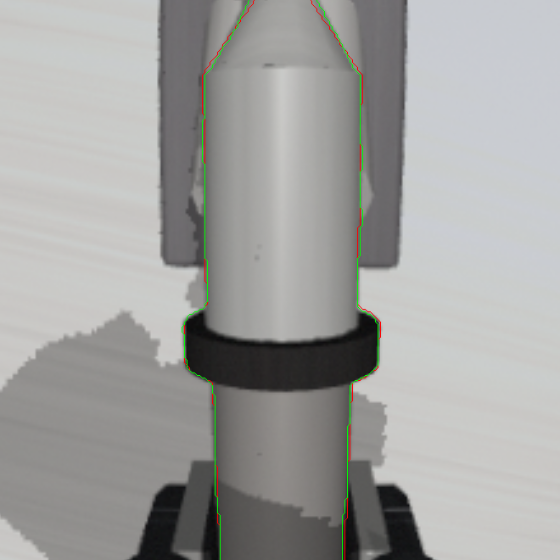

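View pics/f4_s.png

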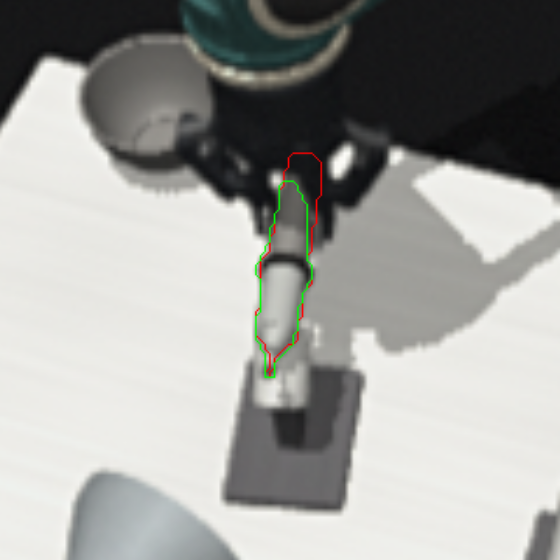

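servo_tool(rows=[[0,0,0.1,0,0],[0,0,0.1,0,0],[0,0,-1,0,0],[0,0,-4,0,0],[0,0,-8,0,0],[0,0,-12,0,0],[0,0,-12,0,0]])

```text
time_s: 14.2
position: [0.3894, -0.2303, 0.2401]
tool_rot: [3.114, 0.38, 0.008]
ft_force: [-1.0, -0.3, -1.1]
finger_gap: 0.271
```

```bash
cat > noz.py <<'E'
from h import *
from scipy.optimize import least_squares
np.set_printoptions(precision=4,suppress=True)
D={c:env.get_image(c) for c in ['top','scene']}
T=[(92,240),(287,268),(190,298),(120,272),(160,293),(230,295),(265,288),(190,229),(130,228),(250,240)]
S=[(570,52),(620,70),(660,97),(695,135),(718,172),(716,190)]
obs=[('top',((x+.5)/5-.5+255,(y+.5)/5-.5+80)) for x,y in T]+[('scene',((x-400+.5)/5-.5+145,(y+.5)/5-.5+175)) for x,y in S]
def ring(p):
    t=np.linspace(0,2*np.pi,180);l=np.array([-np.sin(p[2]),np.cos(p[2]),0])
    return np.array([p[0],p[1],.24])+.05*(np.outer(np.cos(t),l)+np.outer(np.sin(t),[0,0,1]))
def res(p):
    C={c:np.array([proj(D[c],X) for X in ring(p)]) for c in D};o=[]
    for c,q in obs:o.append(np.min(np.linalg.norm(C[c]-q,axis=1)))
    return np.array(o)
r=least_squares(res,[.676,-.177,-.2],loss='soft_l1',diff_step=1e-3,x_scale=[.01,.01,.1]);print(r.x,np.degrees(r.x[2]),res(r.x).round(1))
# foot
fo=[]
for c in D:
    a=cv2.imread(f'pics/{c}0.png')
    q=env.spot_point(c,'nozzle');print(c,q[:1], atz(D[c],q[0]['point'],0) if q else '')
for c,f in (('top','top0'),('scene','scene0')):
    a=cv2.resize(cv2.imread(f'pics/{f}.png'),None,fx=4,fy=4,interpolation=cv2.INTER_CUBIC)
    pts=np.array([proj(D[c],X) for X in ring(r.x)])
    cv2.polylines(a,[np.round(pts*4+1.5).astype(int)],True,(0,0,255),1)
    o=np.array([r.x[0]+.11*np.cos(r.x[2]),r.x[1]+.11*np.sin(r.x[2]),0])
    for z,rad in ((0.0,.06),(.24,.019)):
        pts=np.array([proj(D[c],o+[rad*np.cos(t),rad*np.sin(t),z]) for t in np.linspace(0,6.28,60)])
        cv2.polylines(a,[np.round(pts*4+1.5).astype(int)],True,(0,255,0),1)
    x0,y0=(255,80) if c=='top' else (145,175)
    cv2.imwrite(f'pics/nf_{c}.png',a[y0*4:y0*4+480,x0*4:x0*4+360])
E
python3 noz.py; python3 -c "
import cv2,numpy as np
cv2.imwrite('pics/nf.png',np.hstack([cv2.imread('pics/nf_top.png'),cv2.imread('pics/nf_scene.png')]))"
```

```text
[ 0.674  -0.1757 -0.1884] -10.79261393658197 [0.2 0.2 1.2 0.4 1.3 0.1 0.7 0.3 0.3 0.7 0.1 0.2 0.4 0.7 0.2 1.1]
top [{'point': [293.7, 122.3], 'confidence': 0.79}] [ 0.7788 -0.2039  0.    ]
scene [{'point': [181.6, 270.3], 'confidence': 0.67}] [ 0.7788 -0.1957  0.    ]
```

View pics/nf.png

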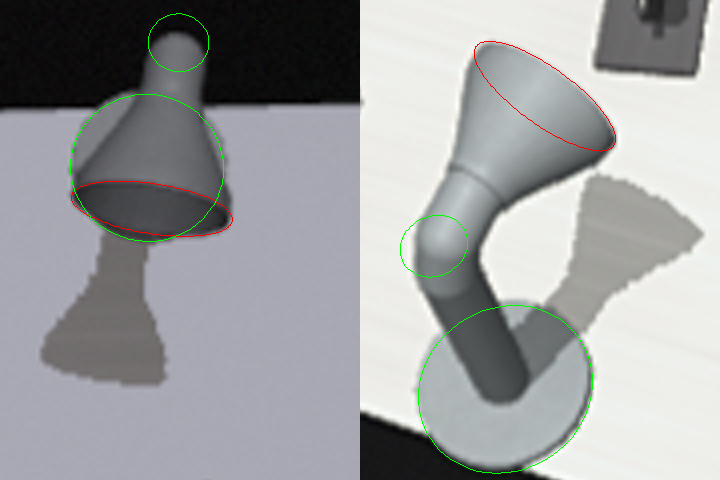

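servo_tool(rows=[[3,-1.5,0.4,0,0],[6,-3,0.8,6,0],[9,-4.5,1.2,12,0],[11,-5.5,1.6,18,0],[12.9,-6.1,1.7,24,0],[12.9,-6.1,1.7,25.5,0],[12.9,-6.1,1.7,25.5,0],[12.9,-6.1,1.7,25.5,0]])

```text
time_s: 15.2
position: [0.4984, -0.1397, 0.2167]
tool_rot: [-3.126, 0.315, 0.002]
ft_force: [-0.3, 0.6, -1.7]
finger_gap: 0.275
```

```bash
python3 fit.py f5 0 0.001 0 -.017 0
python3 - <<'E'
from h import *
s=env.state();print(s['position'],s['tool_rot'],s['ft_force'],s['finger_gap'],s['time_s'])
for c in ('top','scene'):
    d=snap(c,'h5'+c)
E
python3 -c "
import cv2,numpy as np
a=cv2.imread('pics/h5top.png')[80:230,230:380];b=cv2.imread('pics/h5scene.png')[110:260,130:280]
cv2.imwrite('pics/h5.png',cv2.resize(np.hstack([a,b]),None,fx=2.6,fy=2.6,interpolation=cv2.INTER_CUBIC))"
```

```text
wrist [(0.82, np.int64(15822))]
scene [(0.89, np.int64(418))]
[ 1.993   0.0013  0.0006 -0.0158  0.2824] 613.2
[ 3.8475  0.0014  0.0004 -0.0175  0.3716] 592.2
[ 3.5572  0.0013  0.0002 -0.0177  0.6228] 599.5
pitch 3.847515010057185 O [ 0.4997 -0.1404  0.2342] u yaw -11.867323770602576 tip [ 0.614  -0.1644  0.2262] t 15.4
[ 0.49868277 -0.13977697  0.21737074] [ 3.12553193e+00 -3.16674424e-01  3.00064512e-04] [-0.61194885 -0.5235182  -1.12206593] 0.2734366932845338 15.4
```

View pics/h5.png

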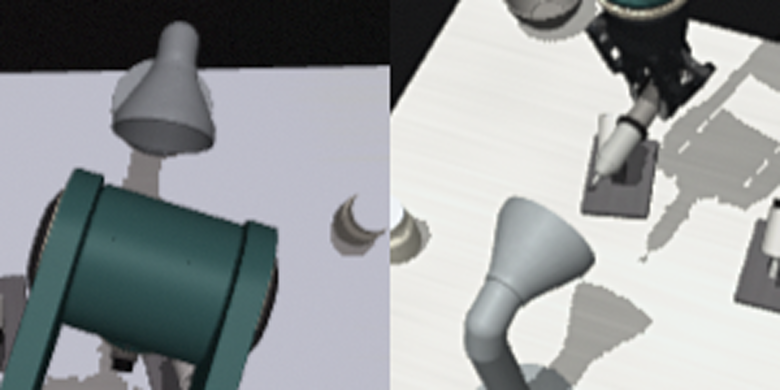

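View pics/f5_s.png

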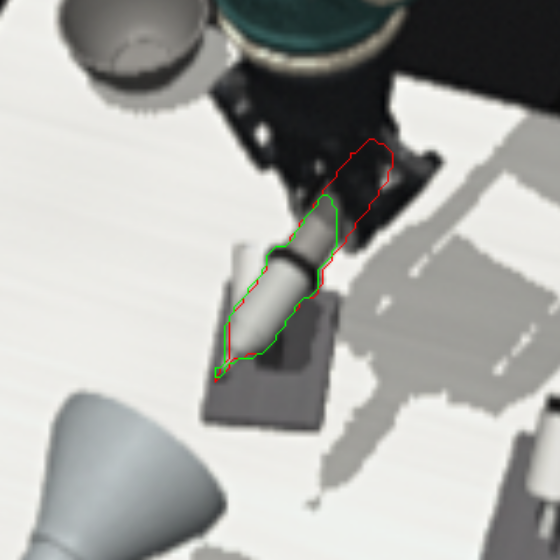

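View pics/f5_w.png

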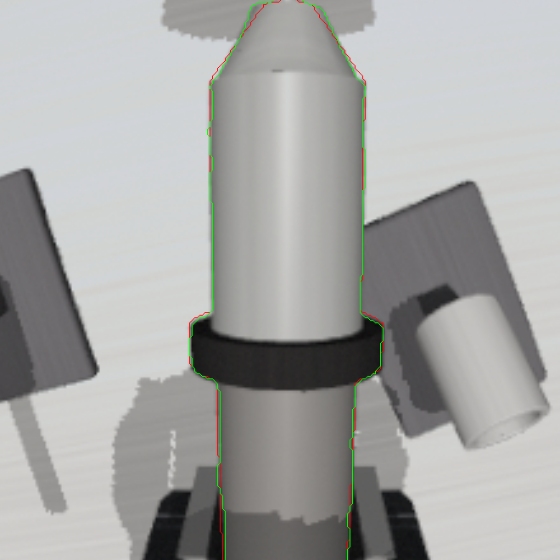

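```bash
cat > prof.py <<'E'
from m import *
s=env.state();d=snap('wrist','w8')
M=axes(s);P=np.array(d['pose']);T=np.eye(4);T[:3,:3]=M;T[:3,3]=s['position']
rel=np.linalg.inv(T)@P;print(rel.round(4).tolist(),s['time_s'])
np.save('rel.npy',rel)
def z(n,y0,y1): 
    a=cv2.imread(f'pics/{n}.png')[y0:y1,205:305];return cv2.resize(a,None,fx=3.4,fy=3.4,interpolation=cv2.INTER_NEAREST)
cv2.imwrite('pics/p8.png',np.hstack([z('w7',60,230),z('w8',0,170)]))
E
python3 prof.py
```

```text
[[-0.0013, -0.9484, -0.3171, 0.0797], [1.0, -0.0009, -0.0014, 0.0009], [0.001, -0.3171, 0.9484, -0.1419], [0.0, 0.0, 0.0, 1.0]] 15.5
```

View pics/p8.png

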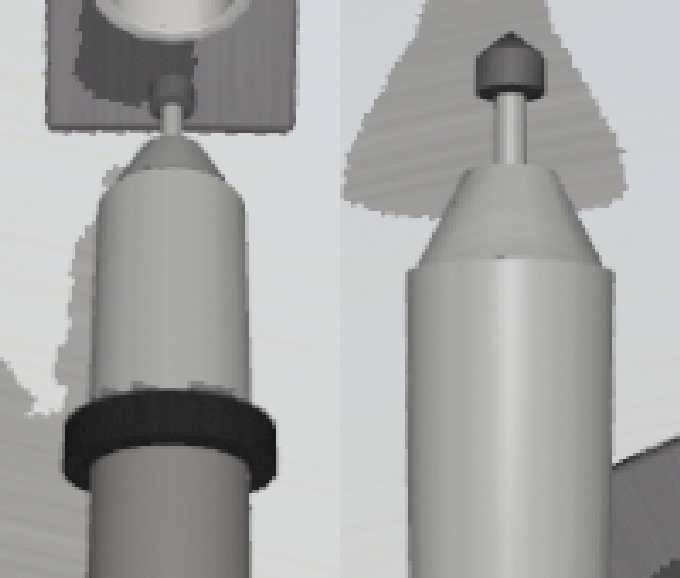

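```bash
cat > prof2.py <<'E'
import cv2,numpy as np,sys
from scipy.signal import find_peaks
for n in sys.argv[1:]:
    a=cv2.cvtColor(cv2.imread(f'pics/{n}.png'),cv2.COLOR_BGR2GRAY).astype(float)
    c=a[:,252:257].mean(1);g=np.gradient(cv2.GaussianBlur(c[:,None],(1,3),0)[:,0])
    pk,_=find_peaks(np.abs(g),height=6)
    def sub(g,i):
        w=np.abs(g[i-2:i+3]);return ((np.arange(i-2,i+3))*w).sum()/w.sum()
    print(n,'col peaks',[(round(sub(g,i),1),round(g[i])) for i in pk if 3<i<240])
    for r in range(20,240,12):
        row=a[r-1:r+2].mean(0);g=np.gradient(row);pk,_=find_peaks(np.abs(g),height=6)
        print(r,[(round(sub(g,i),1),round(g[i])) for i in pk if 205<i<305])
E
python3 prof2.py w7 w8
```

```text
w7 col peaks [(np.float64(39.4), -16), (np.float64(55.8), 19), (np.float64(71.1), -29), (np.float64(90.2), 24), (np.float64(99.4), -7), (np.float64(109.2), 13), (np.float64(173.9), -49), (np.float64(190.4), 37)]
20 [(np.float64(218.2), -61), (np.float64(234.3), -6), (np.float64(235.3), 19), (np.float64(275.5), -14), (np.float64(291.6), -7), (np.float64(292.3), 47)]
32 [(np.float64(218.1), -57), (np.float64(234.2), 18), (np.float64(276.5), -14), (np.float64(291.6), -8), (np.float64(292.3), 52)]
44 [(np.float64(217.9), -53), (np.float64(218.6), 12), (np.float64(231.0), -13), (np.float64(233.0), 25), (np.float64(241.7), -8), (np.float64(268.4), 6), (np.float64(276.7), -15), (np.float64(291.6), -10), (np.float64(292.2), 58)]
56 [(np.float64(217.8), -56), (np.float64(218.5), 10), (np.float64(230.0), -19), (np.float64(230.9), 36), (np.float64(236.4), -17), (np.float64(237.8), 14), (np.float64(245.2), 6), (np.float64(255.8), -6), (np.float64(270.3), -12), (np.float64(274.1), 27), (np.float64(279.1), -17), (np.float64(291.8), 56)]
68 [(np.float64(217.8), -49), (np.float64(227.6), -17), (np.f
[... 3482 characters left out ...]
200 [(np.float64(226.9), -30), (np.float64(268.0), 6), (np.float64(280.3), -6), (np.float64(281.6), 32), (np.float64(292.8), -32), (np.float64(294.2), 14), (np.float64(302.4), -18)]
212 [(np.float64(227.3), -34), (np.float64(281.0), 30), (np.float64(297.6), 10), (np.float64(298.3), -50), (np.float64(298.7), 21)]
224 [(np.float64(209.6), 20), (np.float64(210.4), -20), (np.float64(227.3), -27), (np.float64(229.2), 7), (np.float64(280.5), 37), (np.float64(300.7), 20)]
236 [(np.float64(207.7), 23), (np.float64(208.4), -22), (np.float64(217.8), -26), (np.float64(227.8), -9), (np.float64(229.0), 9), (np.float64(279.1), -9), (np.float64(280.1), 10), (np.float64(290.0), 27), (np.float64(300.7), 21)]
```

```bash
cat > ef.py <<'E'
from h import *
from scipy.optimize import least_squares
np.set_printoptions(precision=4,suppress=True)
rel=np.load('rel.npy');d0=env.get_image('wrist');d={k:d0[k] for k in d0};d['pose']=rel   # tool frame
def ax(p):
    a=np.radians(p[0]);u=np.array([np.cos(a),0,np.sin(a)]);n=np.array([np.sin(a),0,-np.cos(a)]);return np.array([p[1],p[3],p[2]]),u,n
y=np.array([0,1.,0]);P=np.array(rel)[:3,3]
def row(p,x,r):
    O,u,n=ax(p);return proj(d,O+u*x+n*r,True)[1]
def width(p,row_,r):
    # silhouette width of cylinder radius r at image row: sample points along
    O,u,n=ax(p)
    best=[]
    xs=np.linspace(0,.09,46);L=[];Rr=[]
    for x in xs:
        c=P-(O+u*x);c=c-u*(c@u);D=np.linalg.norm(c);e=c/D;t=np.cross(u,e);ct=r/D;st=np.sqrt(1-ct*ct)
        L.append(proj(d,O+u*x+r*(ct*e-st*t),True));Rr.append(proj(d,O+u*x+r*(ct*e+st*t),True))
    L=np.array(L);Rr=np.array(Rr);f=lambda A:np.interp(row_,A[::-1,1],A[::-1,0])
    return abs(f(Rr)-f(L)),(f(Rr)+f(L))/2
def run(rows,widths,g,fixp=None,tilt=0):
    def res(q):
        p=q if fixp is None else np.r_[fixp,q]
        o=[(row(p,x,r)-v) for x,r,v in rows]
        for rr,r,w,c in widths:
            a,b=width(p,rr,r);o+=[2*(a-w),(b-c)*.5]
        return np.array(o)
    r=least_squares(res,g if fixp is None else g[1:]);print(r.x,'res',r.fun.round(2));return r.x
if __name__=='__main__':
    w7=([(.117,0,81-.6),(.084,.013,109.2),(.042,.017,173.9),(.035,.0125,190.4)][1:],[(188,.017,62.3,254.5),(218,.0125,47.5,254.2)])
    w8=([(.117,0,9.3),(.084,.013,75.7),(.042,.013,181.3),(.035,.017,200.6)],[(92,.013,60.6,254.4),(116,.013,60.9,254.4),(182,.017,75.5,254.2),(224,.0125,53.2,253.9)])
    run(*w7,[40,0,-.018,0]);run(*w7,[40,0,-.018,0],fixp=40)
    run(*w8,[1,0,-.018,0]);run(w8[0][1:],w8[1],[1,0,-.018,0])
    for f in (0,2,4): run(*w8,[1,0,-.018,0],fixp=f)
E
python3 ef.py
```

```text
[39.3253 -0.0042 -0.014   0.0009] res [ 0.04  0.02 -0.05  0.18 -0.08 -0.19  0.08]
[-0.0039 -0.0146  0.0009] res [ 0.45 -0.16 -0.18  0.26 -0.08 -0.01  0.08]
[ 4.122   0.0008 -0.0172  0.0009] res [-0.79  0.4   0.04  0.2  -0.35 -0.12 -1.58 -0.1   0.7   0.03  0.4   0.2 ]
[ 2.4267  0.0011 -0.0159  0.0009] res [-0.01 -0.12  0.14  0.56 -0.12 -0.96 -0.1   0.46  0.03 -0.26  0.2 ]
[ 0.0009 -0.0128  0.0009] res [-3.98  1.82  0.73  0.9   0.76 -0.12 -1.18 -0.1  -1.26  0.03 -2.19  0.2 ]
[ 0.0008 -0.0149  0.0009] res [-2.48  1.08  0.42  0.6   0.21 -0.12 -1.39 -0.1  -0.32  0.03 -0.93  0.2 ]
[ 0.0008 -0.0171  0.0009] res [-0.89  0.44  0.07  0.23 -0.31 -0.12 -1.57 -0.1   0.64  0.03  0.33  0.2 ]
```

servo_tool(rows=[[-4,5,2,-8,0],[-7,9,4,-16,0],[-9,11.1,6,-24,0],[-9,11.1,7.5,-25.5,0],[-9,11.1,8.5,-25.5,0],[-9,11.1,9.4,-25.5,0],[-9,11.1,10.0,-25.5,0],[-9,11.1,10.4,-25.5,0],[-9,11.1,10.7,-25.5,0],[-9,11.1,10.9,-25.5,0]])

```text
time_s: 16.6
position: [0.3894, -0.2301, 0.1093]
tool_rot: [3.117, 0.382, 0.001]
ft_force: [-5.7, -0.8, 7.6]
finger_gap: 0.273
```

```bash
python3 - <<'E'
from h import *
s=env.state();print(s['position'],s['tool_rot'],s['ft_force'],s['finger_gap'],s['time_s']);snap('wrist','w9')
E
python3 prof2.py w9 | egrep 'col|^92|^116|^188|^224'
```

```text
[ 0.38938777 -0.23012622  0.10927747] [3.11713281e+00 3.81507909e-01 1.18539986e-03] [-5.67166876 -0.8447487   7.63187074] 0.27343615502203855 16.6
w9 col peaks [(np.float64(5.7), 12), (np.float64(18.6), -28), (np.float64(21.0), 47), (np.float64(78.0), 16), (np.float64(189.1), -55), (np.float64(192.1), 7), (np.float64(209.3), 36)]
92 [(np.float64(205.4), 8), (np.float64(219.6), -7), (np.float64(222.2), 9), (np.float64(284.5), -10), (np.float64(302.5), -10), (np.float64(303.3), 54)]
116 [(np.float64(219.5), 17), (np.float64(220.6), -18), (np.float64(222.6), 9), (np.float64(284.2), -9), (np.float64(286.3), 13), (np.float64(288.6), -12), (np.float64(302.4), 64)]
188 [(np.float64(206.5), 15), (np.float64(214.7), -79), (np.float64(236.0), 13), (np.float64(237.6), 9), (np.float64(241.8), 8), (np.float64(245.8), 8), (np.float64(262.6), -8), (np.float64(265.9), -8), (np.float64(270.2), -14), (np.float64(272.8), -9), (np.float64(275.3), -6), (np.float64(292.9), 87)]
224 [(np.float64(226.4), -27), (np.float64(228.1), 7), (np.float64(279.9), -6), (np.float64(281.1), 28), (np.float64(295.9), 26)]
```

Run:
```python
from ef import *
w9=([(.084,.013,78.0),(.042,.013,189.1),(.035,.017,209.3)],[(188,.017,78.2,253.8),(224,.0125,54.7,253.8)])
run(*w9,[0,0,-.018,0])
for f in (-4,-2,0,2):
    q=run(*w9,[0,0,-.018,0],fixp=f);p=np.r_[f,q];print('   tip row',row(p,.117,0),'headrear',row(p,.1085,.003))
```

```text
[-1.6996  0.0006 -0.0181  0.0007] res [ 0.32 -0.4   0.04  0.32 -0.01 -0.1   0.02]
[ 0.0013 -0.0168  0.0007] res [ 0.11 -0.34  0.21  0.5  -0.02 -0.64  0.02]
   tip row -3.4328010653608203 headrear 15.440952882157319
[ 0.0007 -0.018   0.0007] res [ 0.29 -0.39  0.06  0.34 -0.01 -0.17  0.02]
   tip row -0.4360097384954713 headrear 17.744537515062348
[ 0.0002 -0.0192  0.0007] res [ 0.52 -0.46 -0.12  0.22 -0.01  0.31  0.01]
   tip row 2.5469583312074917 headrear 20.058840587149945
[-0.0003 -0.0205  0.0007] res [ 0.83 -0.56 -0.35  0.14 -0.01  0.8   0.01]
   tip row 5.52567805006197 headrear 22.39141910379533
```

servo_tool(rows=[[0,0,0.1,0,0],[0,0,0.1,0,0],[0,0,-1,0,0],[0,0,-4,0,0],[0,0,-7,0,0],[0,0,-10,0,0],[0,0,-11.4,0,0],[0,0,-11.4,0,0],[0,0,-11.4,0,0]])

```text
time_s: 17.6
position: [0.3885, -0.2299, 0.2212]
tool_rot: [-3.118, -0.381, 0.001]
ft_force: [-0.5, 1.4, -1.1]
finger_gap: 0.27
```

```bash
python3 - <<'E'
from h import *
s=env.state();print(s['position'],s['tool_rot'],s['ft_force'],s['finger_gap'],s['time_s']);d=snap('wrist','w10');print(env.spot_point('wrist','handpiece_tip'))
a=cv2.imread('pics/w10.png');cv2.imwrite('pics/w10z.png',cv2.resize(a[0:150,180:330],None,fx=4,fy=4,interpolation=cv2.INTER_NEAREST))
E
python3 prof2.py w10 | egrep 'col|^92|^104|^116|^188|^224'
```

```text
[ 0.38854984 -0.22987235  0.22123678] [-3.11775526e+00 -3.81093726e-01  1.05481252e-03] [-0.46938039  1.38696572 -1.08148916] 0.270213576556927 17.6
[{'point': [255.0, 2.4], 'confidence': 0.74}]
w10 col peaks [(np.float64(3.7), -50), (np.float64(8.2), 13), (np.float64(20.7), -29), (np.float64(22.8), 54), (np.float64(76.8), 13), (np.float64(186.6), -56), (np.float64(188.6), 8), (np.float64(206.6), 41)]
92 [(np.float64(220.4), -58), (np.float64(222.1), 10), (np.float64(284.0), -9), (np.float64(288.4), 63)]
104 [(np.float64(220.7), -45), (np.float64(222.1), 10), (np.float64(284.0), -10), (np.float64(288.0), 52)]
116 [(np.float64(221.0), -59), (np.float64(285.8), -10), (np.float64(287.8), 54)]
188 [(np.float64(215.4), -68), (np.float64(292.6), 94)]
224 [(np.float64(227.1), -33), (np.float64(281.0), 58)]
```

View pics/w10z.png

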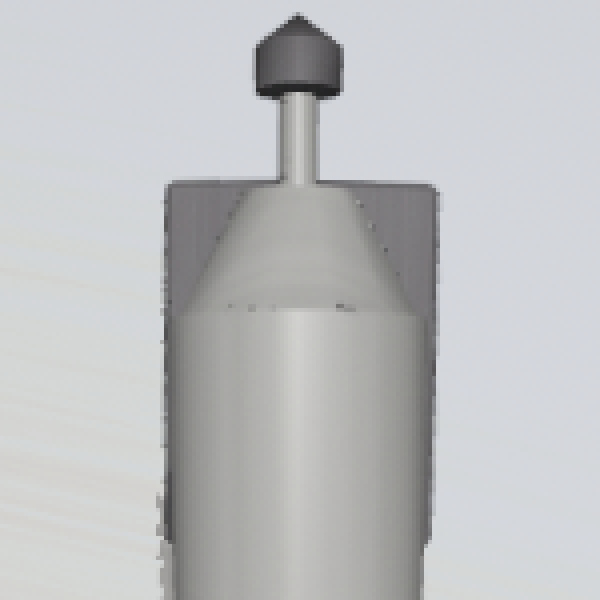

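```bash
python3 prof2.py w10 | egrep '^128|^140|^152|^164'
python3 - <<'E'
from ef import *
W=[(188,.017,77.2,254.0),(224,.0125,53.9,254.0)]
r=[(.117,0,3.7),(.084,.013,76.8),(.042,.013,186.6),(.035,.017,206.6)]
run(r,W,[0,0,-.018,0]);run(r[1:],W,[0,0,-.018,0])
for f in (-2,0,1,2,3): run(r,W,[0,0,-.018,0],fixp=f)
E
```

```text
128 [(np.float64(220.2), -64), (np.float64(222.3), 22), (np.float64(284.0), -10), (np.float64(287.3), 48)]
140 [(np.float64(220.4), -20), (np.float64(222.4), -19), (np.float64(224.5), 9), (np.float64(284.1), -8), (np.float64(285.2), 46)]
152 [(np.float64(219.5), -23), (np.float64(223.0), -22), (np.float64(224.5), 10), (np.float64(284.9), 47)]
164 [(np.float64(222.7), -21), (np.float64(225.6), 8), (np.float64(284.5), 52)]
[ 0.543   0.0005 -0.0179  0.0008] res [-0.2   0.79 -0.46 -0.23  0.06 -0.01  0.54  0.01]
[-2.3607  0.0013 -0.0162  0.0008] res [ 0.29 -0.37  0.05  0.29 -0.01 -0.09  0.01]
[ 0.0007 -0.0155  0.0008] res [-2.41  1.74  0.04  0.27 -0.86 -0.01 -0.79  0.01]
[ 0.0006 -0.0173  0.0008] res [-0.69  0.98 -0.34 -0.12 -0.14 -0.01  0.26  0.01]
[ 0.0005 -0.0183  0.0008] res [ 0.2   0.64 -0.55 -0.33  0.23 -0.01  0.79  0.01]
[ 0.0004 -0.0193  0.0008] res [ 1.11  0.32 -0.76 -0.56  0.6  -0.01  1.32  0.01]
[ 0.0004 -0.0202  0.0008] res [ 2.04  0.02 -0.98 -0.79  0.99 -0.01  1.85  0.01]
```

servo_tool(rows=[[3,-1,-0.2,0,0],[6,-2,-0.2,6,0],[9,-3,-0.2,12,0],[12,-4,-0.2,18,0],[14,-4.6,-0.2,23,0],[15.5,-4.6,-0.2,25.5,0],[16.2,-4.6,-0.2,25.5,0],[16.2,-4.6,-0.2,25.5,0],[16.2,-4.6,-0.2,25.5,0]])

```text
time_s: 18.65
position: [0.5342, -0.1467, 0.2238]
tool_rot: [-3.126, 0.315, 0.001]
ft_force: [-0.4, -0.2, -2.0]
finger_gap: 0.278
```

```bash
cat > chk.py <<'E'
from m import *
import sys
n=sys.argv[1]
s=env.state();print(s['position'],s['tool_rot'],s['ft_force'],s['finger_gap'],s['time_s'])
P,O,u=model(s,0.5,[.0006,.0008,-.0178],[.117]);print('O',O,'tip',P[0],'yaw',np.degrees(np.arctan2(u[1],u[0])))
ims=[]
for c in ('top','scene'):
    d=snap(c);im=cv2.resize(cv2.cvtColor(d['img'],cv2.COLOR_RGB2BGR),None,fx=4,fy=4,interpolation=cv2.INTER_CUBIC)
    q=proj(d,P[0]);r=env.spot_point(c,'handpiece_tip');print(c,'tip pred',q,[(np.round(v['point'],1),round(v['confidence'],2)) for v in r[:2]])
    raw=im.copy()
    psi=np.radians(-11.6)
    l=np.array([-np.sin(psi),np.cos(psi),0]);t=np.linspace(0,2*np.pi,90)
    pts=np.array([proj(d,np.array([.674,-.1757,.24])+.05*(np.cos(a)*l+np.sin(a)*np.array([0,0,1]))) for a in t])
    cv2.polylines(im,[np.round(pts*4+1.5).astype(int)],True,(0,0,255),1)
    for x,col in ((.117,(0,255,255)),(.038,(255,0,255)),(.084,(0,255,0))): cv2.drawMarker(im,tuple(np.round(proj(d,O+u*x)*4+1.5).astype(int)),col,cv2.MARKER_CROSS,10,1)
    x0,y0=(255,95) if c=='top' else (150,150)
    ims.append(np.hstack([v[y0*4:y0*4+290,x0*4:x0*4+390] for v in (raw,im)]))
cv2.imwrite(f'pics/{n}.png',np.vstack(ims))
E
python3 chk.py k1
```

```text
[ 0.5342 -0.1467  0.2238] [-3.1257  0.3154  0.0013] [-0.3791 -0.1532 -1.9984] 0.27823812515097596 18.65
O [ 0.5347 -0.1476  0.2416] tip [ 0.6493 -0.171   0.2405] yaw -11.52244225136357
top tip pred [290.7415 141.6681] []
scene tip pred [196.5737 190.8166] [(array([193.3, 190.2]), 0.9)]
```

View pics/k1.png

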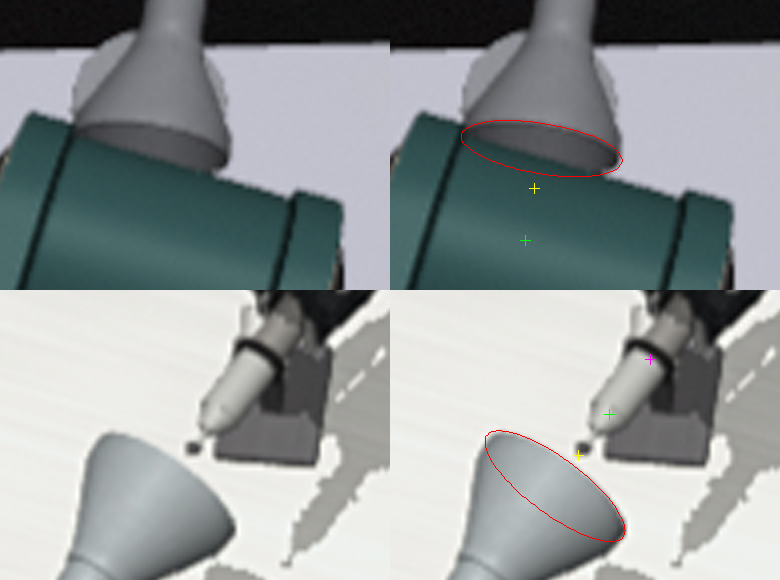

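servo_tool(rows=[[0.8,0,0,0,0],[1.6,0,0,0,0],[2.2,0,0,0,0],[2.5,0,0,0,0],[2.5,0,0,0,0],[2.5,0,0,0,0]])

```text
time_s: 19.45
position: [0.5593, -0.1514, 0.2241]
tool_rot: [-3.126, 0.317, 0.001]
ft_force: [-0.0, -0.0, -1.6]
finger_gap: 0.275
```

```bash
python3 chk.py k2
python3 - <<'E'
from h import *
snap('wrist','w11');d=snap('top','t11')
d=snap('scene','s11')
for t in ('nozzle_mouth','handpiece_tip'):
    print(t,[(np.round(v['point'],1),v['confidence']) for v in env.spot_point('scene',t)[:2]])
print(proj(d,[.674,-.1757,.24]))
E
python3 prof2.py w11 | egrep 'col|^92|^116|^188|^224'
```

```text
[ 0.5593 -0.1514  0.2241] [-3.1255  0.3166  0.0006] [-0.0424 -0.0386 -1.5598] 0.275346570656127 19.45
O [ 0.5597 -0.1524  0.2419] tip [ 0.6743 -0.1758  0.2409] yaw -11.569489972912372
top tip pred [292.3861 131.7515] [(array([283.6, 177.1]), 0.18)]
scene tip pred [190.5155 198.8044] [(array([191.1, 199.4]), 0.76)]
nozzle_mouth [(array([191.7, 199.6]), 0.93)]
handpiece_tip [(array([192.4, 200. ]), 0.74)]
[190.66543985 198.88544225]
w11 col peaks [(np.float64(3.6), -19), (np.float64(8.1), 7), (np.float64(20.9), -12), (np.float64(22.8), 32), (np.float64(29.4), 20), (np.float64(77.1), 14), (np.float64(186.6), -55), (np.float64(188.7), 8), (np.float64(206.6), 39)]
92 [(np.float64(209.4), -20), (np.float64(222.2), -22), (np.float64(223.4), 10), (np.float64(286.1), 40)]
116 [(np.float64(222.2), -46), (np.float64(224.2), 8), (np.float64(283.8), -8), (np.float64(285.9), 46)]
188 [(np.float64(215.4), -93), (np.float64(292.7), 41)]
224 [(np.float64(209.8), 24), (np.float64(210.0), -25), (np.float64(227.1), -29), (np.float64(281.5), 26), (np.float64(282.4), -31)]
```

View pics/k2.png

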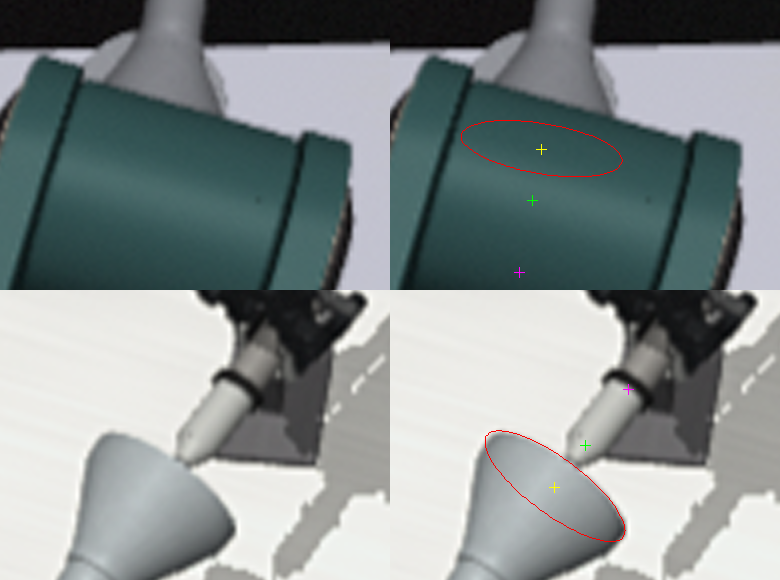

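View pics/w11.png

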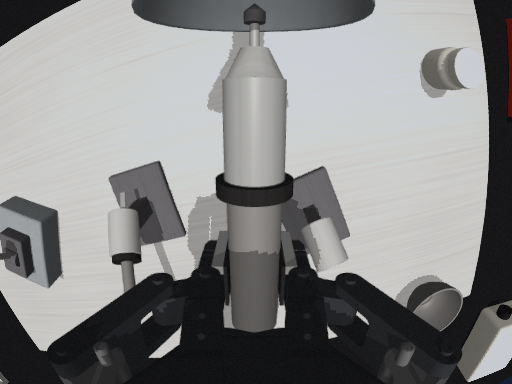

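View pics/s11.png

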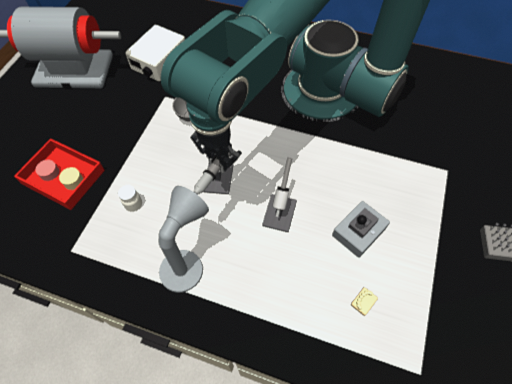

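Run:
```python
from m import *
from scipy.optimize import least_squares
d=snap('wrist');im=cv2.resize(cv2.cvtColor(d['img'],cv2.COLOR_RGB2BGR),None,fx=4,fy=4,interpolation=cv2.INTER_CUBIC)
t=np.linspace(0,2*np.pi,360)
for psi,col in ((-11.6,(0,0,255)),):
    a=np.radians(psi);l=np.array([-np.sin(a),np.cos(a),0])
    pts=np.array([proj(d,np.array([.674,-.1757,.24])+.05*(np.cos(k)*l+np.sin(k)*np.array([0,0,1])),True) for k in t])
    cv2.polylines(im,[np.round(pts*4+1.5).astype(int)],True,col,1)
cv2.imwrite('pics/w12z.png',im[0:200,450:1600][:, :].copy() if False else cv2.resize(im[0:180,480:1560],(800,133)))
cv2.imwrite('pics/w12y.png',np.vstack([im[0:160,490:1020],im[0:160,1010:1540]]))
```

```text
(no output)
```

View pics/w12y.png

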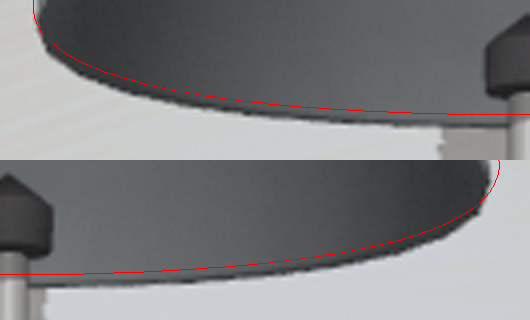

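Run:
```python
from h import *
from scipy.optimize import least_squares
np.set_printoptions(precision=4,suppress=True)
d=dict(env.get_image('wrist'))
pts=np.array([(528,25),(570,72),(640,97),(740,112),(870,124),(1060,125),(1110,124),(1210,112),(1350,94),(1450,72),(1488,50),(1502,20)])/4-.375
t=np.linspace(0,2*np.pi,720)
def res(p,psi=None):
    a=p[3] if psi is None else psi;l=np.array([-np.sin(a),np.cos(a),0])
    C=np.array([proj(d,p[:3]+.05*(np.cos(k)*l+np.sin(k)*np.array([0,0,1])),True) for k in t])
    o=[]
    for q in pts:
        e=C-q;i=np.argmin((e**2).sum(1));tg=C[(i+1)%720]-C[i-1];o.append((tg[0]*e[i,1]-tg[1]*e[i,0])/np.linalg.norm(tg))
    return np.array(o)
r=least_squares(res,[.674,-.1757,.24,-.2],diff_step=1e-4);print(r.x,np.degrees(r.x[3]),r.fun.round(2))
r=least_squares(lambda p:res(np.r_[p,.24,0][[0,1,3-1,3]] if 0 else np.r_[p[0],p[1],.24,p[2]]),[.674,-.1757,-.2],diff_step=1e-4);print(r.x,np.degrees(r.x[2]),r.fun.round(2))
o,w=ray(d,(254.6,3.6),True)
u=w*(.24-o[2])/w[2]+o;print('tip ray at z=.24',u,'at .235',o+w*(.235-o[2])/w[2])
from m import *
s=env.state();print(s['time_s'],s['position'])
```

```text
[ 0.673  -0.1756  0.2385 -0.1923] -11.01821445238046 [ 0.19 -0.45 -0.1  -0.21  0.67  0.69  0.81 -0.8  -1.13  0.23  0.54 -0.29]
[ 0.6729 -0.1756 -0.1901] -10.891705051211389 [-1.14 -0.75 -0.12 -0.1   0.87  0.99  1.13 -0.45 -0.8   0.31  0.15 -1.65]
tip ray at z=.24 [ 0.6744 -0.1762  0.24  ] at .235 [ 0.6759 -0.1765  0.235 ]
20.0 [ 0.5592 -0.1514  0.2243]
```

Run:
```python
from h import *
d=snap('wrist','w13');s=env.state();print(s['position'],s['joint_velocities'],s['ft_force'],s['finger_gap'],s['time_s'])
print([(np.round(v['point'],1),v['confidence']) for v in env.spot_point('scene','switch_tip')[:2]])
print(env.close_job())
```

```text
[ 0.5592455  -0.1514531   0.22430213] [ 0.00043899 -0.0002448  -0.00174348 -0.00203782  0.00101185  0.00059175] [ 0.50554388  0.0882437  -1.34425686] 0.2736279226517015 20.05
[(array([360.5, 215.6]), 0.4)]
the job is handed in; nothing more can be done
None
```

I pushed the lever right over, drew the handpiece out of its cradle and handed the job in at 20 s, with the bur tip at the nozzle mouth and the grip steady.

- **Switch:** the ball ended 35 mm from the far edge of the control box, where fully over should be 36 mm. In the last scene picture it was still over. While I pushed against the stop, the wrist force reached about 75 N at the fingertips. I backed off straight away. That is under the 120 N wrist limit. It would break the 40 N limit only if the fingertips count as the gripper's body.
- **Levelling:** the moves cannot tilt the tool, so after drawing the handpiece out I pressed its nose on the upper rim of its own cradle's sleeve until it swung level in the grip. This took two presses of about 7–8 N each.
- **Level check:** the first press left it 2–4° nose down. After the second, the wrist-camera fits gave +0.5° using the bur tip and −2.4° without it, so it is level to about 2°. It did not creep afterwards.
- **Position at the nozzle:**

| | x (m) | y (m) | z (m) | yaw |
|---|---|---|---|---|
| Bur tip | 0.674 | −0.176 | 0.241 | −11.6° |
| Mouth centre, wrist camera | 0.673 | −0.176 | 0.2385 | −11.0° |
| Mouth centre, top and scene cameras | 0.674 | −0.176 | 0.240 (given) | −10.8° |

- **Other things:** the arm hid the tip from the top camera, so that view could not confirm its position. Contact force at the end was nil apart from the handpiece's weight. I did not touch the nozzle, and the pen, cast, jar and bowl look where they were in the pictures.

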